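# Restock, close and latch the ward's medicine transport case

## Task

Get the ward's medicine case ready to go: stand every vial and spray bottle that is waiting to the left and right of it (there may be two, three or four) upright and fully down in the well of the case that is cut to its size, then close the lid until its edge sits on the lower half. Then, for both latches, hook the wire loop over the keeper on the lid and push the lever down past its toggle point until it lies flat on the case. Leave the amber bottle and the ointment jar where they are.

Things in the scene. Friction and masses are not known exactly. Their poses are not given: they have to be found in the camera images.
- case: lower half of an aluminium transport case, fixed: 124 (x) x 286 (y) mm, rim 72 mm high, walls 6 mm. Origin: centre of its underside. Its -x face, 62 mm from the origin, is the front, with a latch 85 mm to each side of its middle (left: +y); the lid is hinged at the top of the +x face. Four grey fitted blocks fill it side by side along its y, their tops 46 mm above the table; 112 mm inside along x
- case_lid (a joint): lid angle, rad: 0 closed on the lower half, 1.57 upright, at most 1.85. The lid is a shell 124 x 286 x 38 mm, 0.45 kg, with a low carrying handle (15 mm) in the middle of its top. Stiff hinge: it stays at any angle and moves with 1 to 6 N at its front edge
- case_hinge (a point): middle of the lid's hinge line: 62 mm behind the case's origin, 72 mm above the table; the hinge axis is the case's y
- lid_front_edge (a point): middle of the edge where the lid's front face meets its top: when closed, 124 mm ahead of the hinge line and 38 mm above it; turns with the lid
- keeper_left (a point): the left keeper's seat, i.e. the centre of its loop's bar when hooked: a steel hook 28 mm wide, open upward, on the lid's front face, at +85 mm along the case's y: 7 mm ahead of that face, 86 mm above the table when closed. The keeper's lip stands 11.5 to 15 mm ahead of the face and reaches 2.5 mm above this point. Axes as the case's when closed, turning with the lid
- lever_left (a joint): angle of the left over-centre latch's lever, rad, about the case's y: 0 closed, hanging flat on the case's front; 1.57 straight out to the front; at most 2.0. It keeps its angle by friction (1 to 2 N at the tip). With the loop hooked it meets the loop's spring below about 1.0 rad (up to 4 N at the tip), passes its toggle point at 0.24 rad, and is pushed on to 0, where the spring holds it
- pivot_left (a point): the left lever's pivot, 8 mm ahead of the case's front face, 56 mm above the table, at +85 mm along the case's y. The lever is a steel strip 30 mm wide, 4 mm thick, its outer face 4 mm ahead of the pivot when closed, that reaches 51 mm from it, the last 12 mm bent a little outward; at lever angle a it points a rad from straight down toward the front
- loop_left: the left latch's wire loop: two arms 46 mm apart, pivoted on the lever 14 mm from the lever's pivot, with a bar across their ends. Swings freely, falls to the side it leans to, draws out up to 6 mm against its springs (8 N per mm). Origin on its pivot, z along the arms to the bar
- bar_left (a point): middle of the left loop's bar, 8 mm in diameter, 62 mm long along the case's y, 41 mm from the loop's pivot. At first it leans out on a stop, 30 to 45 mm ahead of the case's front, about 95 mm up. Pushed toward the case past upright (lid closed, lever out) it clears the lip and falls on the lid's front face 5 to 12 mm above the seat; closing the lever then draws it into the keeper
- keeper_right (a point): the right keeper's seat, i.e. the centre of its loop's bar when hooked: a steel hook 28 mm wide, open upward, on the lid's front face, at -85 mm along the case's y: 7 mm ahead of that face, 86 mm above the table when closed. The keeper's lip stands 11.5 to 15 mm ahead of the face and reaches 2.5 mm above this point. Axes as the case's when closed, turning with the lid
- lever_right (a joint): angle of the right over-centre latch's lever, rad, about the case's y: 0 closed, hanging flat on the case's front; 1.57 straight out to the front; at most 2.0. It keeps its angle by friction (1 to 2 N at the tip). With the loop hooked it meets the loop's spring below about 1.0 rad (up to 4 N at the tip), passes its toggle point at 0.24 rad, and is pushed on to 0, where the spring holds it
- pivot_right (a point): the right lever's pivot, 8 mm ahead of the case's front face, 56 mm above the table, at -85 mm along the case's y. The lever is a steel strip 30 mm wide, 4 mm thick, its outer face 4 mm ahead of the pivot when closed, that reaches 51 mm from it, the last 12 mm bent a little outward; at lever angle a it points a rad from straight down toward the front
- loop_right: the right latch's wire loop: two arms 46 mm apart, pivoted on the lever 14 mm from the lever's pivot, with a bar across their ends. Swings freely, falls to the side it leans to, draws out up to 6 mm against its springs (8 N per mm). Origin on its pivot, z along the arms to the bar
- bar_right (a point): middle of the right loop's bar, 8 mm in diameter, 62 mm long along the case's y, 41 mm from the loop's pivot. At first it leans out on a stop, 30 to 45 mm ahead of the case's front, about 95 mm up. Pushed toward the case past upright (lid closed, lever out) it clears the lip and falls on the lid's front face 5 to 12 mm above the seat; closing the lever then draws it into the keeper
- wide_vial: white tablet vial with a ribbed white screw cap, 52 mm in diameter, 88 mm high, upright on the table, round axis z. Origin: centre of its underside. May be absent. Its place in the case is the 54.3 mm well
- medium_vial: amber-brown tablet vial with a white screw cap, 43 mm in diameter, 78 mm high, upright on the table, round axis z. Origin: centre of its underside. May be absent. Its place in the case is the 46 mm well
- narrow_vial: amber-brown tablet vial with a white screw cap, 34 mm in diameter, 66 mm high, upright on the table, round axis z. Origin: centre of its underside. May be absent. Its place in the case is the 37 mm well
- spray_bottle: blue spray bottle with a white nozzle cap (the nozzle, above 52 mm, is 16 mm in diameter), 24 mm in diameter, 74 mm high, upright on the table, round axis z. Origin: centre of its underside. May be absent. Its place in the case is the 27.5 mm well
- well_wide: fitted grey block in the case, 110 x 67 x 38 mm, with one round well 54.3 mm in diameter and 35 mm deep in its middle, for the wide vial. Origin: centre of its underside, 8 mm above the table; the well's floor is 3 mm above the origin, its mouth 38 mm above it. Which block stands where along the case changes. Fixed
- well_medium: fitted grey block in the case, 110 x 67 x 38 mm, with one round well 46 mm in diameter and 35 mm deep in its middle, for the medium vial. Origin: centre of its underside, 8 mm above the table; the well's floor is 3 mm above the origin, its mouth 38 mm above it. Which block stands where along the case changes. Fixed
- well_narrow: fitted grey block in the case, 110 x 67 x 38 mm, with one round well 37 mm in diameter and 35 mm deep in its middle, for the narrow vial. Origin: centre of its underside, 8 mm above the table; the well's floor is 3 mm above the origin, its mouth 38 mm above it. Which block stands where along the case changes. Fixed
- well_slim: fitted grey block in the case, 110 x 67 x 38 mm, with one round well 27.5 mm in diameter and 35 mm deep in its middle, for the spray bottle. Origin: centre of its underside, 8 mm above the table; the well's floor is 3 mm above the origin, its mouth 38 mm above it. Which block stands where along the case changes. Fixed
- amber_bottle: small amber bottle with a black cap, 36 mm in diameter, 79 mm high, on the left of the table: not part of the job, stays where it is. Origin: centre of its underside
- ointment_jar: low white-capped ointment jar, 55 mm in diameter, 40 mm high, on the right of the table: not part of the job, stays where it is. Origin: centre of its underside
There are look-alikes about, which are no part of the job. What is shaped like the medium_vial but green or purple is not meant.

How it is judged (in metres and radians):
On the way, in this order (a step that is already met when the one before it is completed fails the run):
1. every vial and bottle that is there stands in its own well (horizontal distance between wide_vial and well_wide below 0.008 m and z of wide_vial in the frame of well_wide below 0.01 m and angle between each of wide_vial, medium_vial, narrow_vial, spray_bottle's own z axis and vertical below 0.25 rad and horizontal distance between medium_vial and well_medium below 0.008 m and z of medium_vial in the frame of well_medium below 0.01 m and horizontal distance between narrow_vial and well_narrow below 0.008 m and z of narrow_vial in the frame of well_narrow below 0.01 m and horizontal distance between spray_bottle and well_slim below 0.008 m and z of spray_bottle in the frame of well_slim below 0.01 m), for 0.3 s.
2. the lid is closed on the lower half (value of joint case_lid below 0.03 rad), for 0.2 s.
3. with the lid closed, both loops' bars have been swung over the keepers' lips and are behind them (value of joint case_lid below 0.03 rad and x of bar_left in the frame of keeper_left between -0.006 and 0.008 m and z of bar_left in the frame of keeper_left between -0.004 and 0.018 m and x of bar_right in the frame of keeper_right between -0.006 and 0.008 m and z of bar_right in the frame of keeper_right between -0.004 and 0.018 m), for 0.2 s.
4. both levers are past the toggle point and flat, with the bars drawn into the keepers (value of joint case_lid below 0.03 rad and value of joint each of lever_left, lever_right below 0.1 rad and x of bar_left in the frame of keeper_left between -0.006 and 0.008 m and z of bar_left in the frame of keeper_left between -0.004 and 0.004 m and x of bar_right in the frame of keeper_right between -0.006 and 0.008 m and z of bar_right in the frame of keeper_right between -0.004 and 0.004 m), for 0.2 s.
At the end, for the whole second after the job is handed in: Each present vial or bottle stands in its own well (8 mm off-centre, 7 mm off the floor, 0.25 rad of tilt at most), the lid is closed (under 0.03 rad), the lever is closed (under 0.10 rad) and the loop's bar is in the keeper, behind the lip (within 4 mm of its height) (all of step 1 and all of step 4); the robot touches nothing.
It fails at once if the amber bottle is pushed more than 5 cm away (distance of amber_bottle from where it was at the start of the episode above 0.05 m).
It fails at once if the ointment jar is pushed more than 5 cm away (distance of ointment_jar from where it was at the start of the episode above 0.05 m).
Of wide_vial, medium_vial, narrow_vial, spray_bottle only 2 to 4 are there at a start; the rules pass over those that are not, and their reading is None.
At some moment in a run one of wide_vial, medium_vial may be knocked a few centimetres aside while the robot is not near it.
Once in a run the grip may slacken for a moment while it holds something.
It also fails if it takes over 210 s, if anything falls off the work surface, if the arm or the gripper's body presses on something with over 40 N, if the wrist force passes 120 N, or if a joint passes its speed limit or range.

## Robot

A 6-joint arm with a two-finger parallel gripper is mounted at the origin on a cart in front of the work surface, level with it; the furniture and walls round the work are solid. World frame = base frame: x ahead of the robot, y to its left, z up, the work surface at z = 0. Lengths are in mm, angles in rad, forces in N, time in s.
With the tool pointing down it reaches from about 300 to 775 mm from the base axis. Payload 14.6 kg.
Tool frame: the origin (TCP) lies midway between the tips of the shut fingers; the grasp point (between the pads) lies 19 mm behind it (grip_depth is the distance from the TCP to the grasp point, in mm); z points along the fingers, y is the direction in which the jaws open and shut (so a half turn about z gives the same grasp; the last joint's range is limited). The gripper opens to 94 mm and grips with 3 to 60 N. Pads are 16 mm wide; open, the fingers measure 119 mm over their backs; the gripper's body (75 mm by 177 mm) begins 78 mm behind the grasp point.
Start: joints at [1.226, 0.3, 1.521, -0, 1.321, -0.067], TCP at [150.83, 528.904, 205.446] pointing down, gripper open.
Joint ranges: [-3.03, 3.03], [-0.79, 2.21], [0.23, 2.52], [-1.04, 4.18], [0, 3.07], [-2.55, 2.55]. Speed limits (rad/s): [2.22, 2.22, 2.57, 3.14, 3.14, 3.14].

## Interface

Orientations are given as [roll, pitch, yaw] about the fixed x, y, z axes, in that order (R = Rz(yaw) Ry(pitch) Rx(roll)).
In Python, from cell import read_state, camera, camera_info, sign_off, grip_depth gives the robot as it stands.
- The arm moves only by the tool drive_tool, never from a script. Its argument "motion" is one flat list of numbers, 4 for each row, row after row: the shift along the tool's x, y, z in mm, then the turn about the tool's z in rad. A call has 1 to 8 rows; each row shifts and turns the pose as measured when the row begins, along the tool's axes as they then stand; what a row does not reach is not made up. A row lasts 1/12 s, in which the tool goes at most 41.7 mm and 7.16 degrees, less where a joint would pass 70% of its speed; a pose out of reach is approached as far as the arm can. A call is refused whole if a number of a shift passes 41.7 or a number of a turn 0.125, either way. A call with a gripper value outside its range is refused whole. "jaw" is the closure, from 0 (fully open) to 1 (shut), set as the call begins (left out, the last holds). The fingers move at their own pace and stop on an object; "grip_force" is the grip in N (left out, the last holds). Time passes only in rows, so rows that do not move let the fingers close. It gives the time, the measured TCP pose, the force and the opening at its end, in the units of the state.
- read_state(): the state, without advancing time (a new reading comes with each control period).
- camera(name): name is "side" or "top"; returns the picture (384x512x3 uint8, red, green, blue); there is no depth.
- camera_info(name): a dict with "fovy" (degrees; the focal length in pixels is half the picture's height over the tangent of half this angle, whatever the lens; pixels are square), "cx", "cy" (the principal point, pixels), "camera_from_world" (4x4, takes a point from world to camera coordinates). Camera axes: x right, y up, looking along -z (the intrinsics and any distortion apply to the point x, -y, -z); pixel columns grow to the right and rows downward; lengths in mm; the calibration is good to about 2 mm. A picture is of the moment at which its call begins. camera_info takes no time and is no camera call.
- sign_off(): hands the job in, once; it reports no verdict.
The state is a dict: "clock": time; "joints": joint angles; "qd": joint speeds; "effort": joint torques, N m; "eef_pos": TCP position; "eef_rot": TCP orientation; "wrist_force": force on the tool from outside, world axes, zero at the start; "moment": the same for the moment, N m; "finger_gap": finger opening in mm.
Only numpy, scipy, OpenCV 4.12 (cv2) and the standard library are available. Lean on these libraries where they do the work, as an engineer would, in place of code of your own. Each camera call takes 0.05 s, during which the arm holds its last target. There are 200 camera calls.

## Working session

There is one attempt and no reset: what is moved stays moved. The work goes in short steps, Python scripts to look and compute and a tool call to move; the robot and the scene stay as the last step left them, time stands still between calls to the robot, and variables do not carry over. Pictures are saved under pics/ and viewed, on a budget of 14 in all, crops included, one or two more only if the job needs it, and the job is handed in when it is done.

Besides the shell and the picture viewer there is one more tool, called as name(argument=value, ...), one argument or row to a line, values as JSON. drive_tool: Moves the arm, as the interface text tells. Its arguments: {"type":"object","properties":{"motion":{"type":"array","items":{"type":"number"}},"jaw":{"type":"number"},"grip_force":{"type":"number"}},"required":["motion"]}

```bash
mkdir -p pics; ls
python3 - <<'E'
from cell import *
import cv2
s=read_state();print({k:s[k] for k in('clock','joints','eef_pos','eef_rot','wrist_force','finger_gap')},grip_depth)
for n in('top','side'):
    i=camera_info(n);print(n,i)
    cv2.imwrite(f'pics/{n}0.png',camera(n)[:,:,::-1])
E
```

```text
pics
{'clock': 0.0, 'joints': array([ 1.22639187e+00,  3.00512471e-01,  1.52154234e+00, -3.47096992e-05,
        1.32071379e+00, -6.66007523e-02]), 'eef_pos': array([150.76107754, 528.67200726, 204.88003075]), 'eef_rot': array([-3.14041708e+00, -4.47158112e-05,  2.86379754e+00]), 'wrist_force': array([-0.78362782, -0.02352934, -0.17502818]), 'finger_gap': 94.04986439316825} 18.8
top {'fovy': 46.51570614174143, 'cx': 254.07700791884744, 'cy': 184.9677653145719, 'camera_from_world': array([[-8.45198059e-02, -9.96415160e-01, -3.63759617e-03,
         4.98216772e+01],
       [ 9.69062698e-01, -8.30481669e-02,  2.32423082e-01,
        -5.58220454e+02],
       [-2.31891978e-01,  1.61192950e-02,  9.72607978e-01,
        -1.33269979e+03],
       [ 0.00000000e+00,  0.00000000e+00,  0.00000000e+00,
         1.00000000e+00]])}
side {'fovy': 57.19290186040368, 'cx': 245.57013370993076, 'cy': 190.57506658473017, 'camera_from_world': array([[ 2.47481444e-01, -9.68891817e-01,  1.25780127e-03,
        -1.38016014e+02],
       [ 8.21688620e-01,  2.10569259e-01,  5.29611554e-01,
        -5.10662138e+02],
       [-5.13401155e-01, -1.30035511e-01,  8.48239365e-01,
        -1.02386065e+03],
       [ 0.00000000e+00,  0.00000000e+00,  0.00000000e+00,
         1.00000000e+00]])}
```

View pics/top0.png

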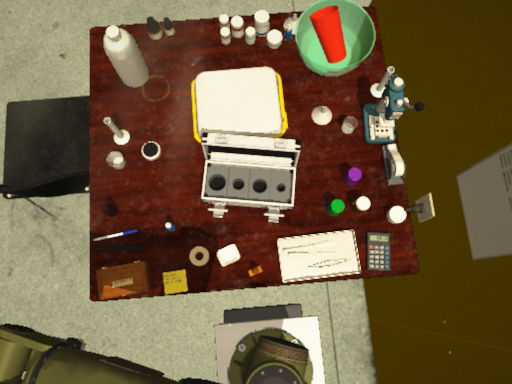

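View pics/side0.png

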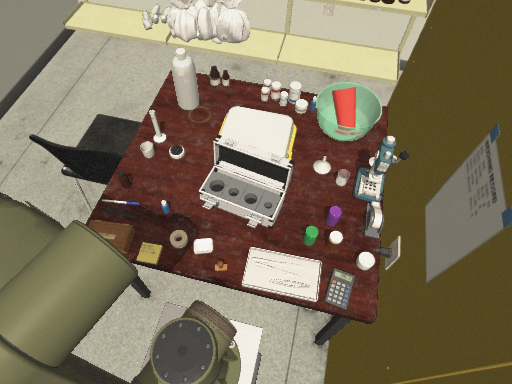

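```bash
cat > h.py <<'E'
import numpy as np,cv2
from cell import *
def K(n):
    i=camera_info(n);f=192/np.tan(np.radians(i['fovy']/2));return f,i['cx'],i['cy'],np.array(i['camera_from_world'])
def ray(n,u,v,z):
    f,cx,cy,T=K(n);d=np.array([(u-cx)/f,-(v-cy)/f,-1]);R=T[:3,:3];o=-R.T@T[:3,3];d=R.T@d
    return o+d*(z-o[2])/d[2]
def proj(n,p):
    f,cx,cy,T=K(n);c=T[:3,:3]@np.array(p,float)+T[:3,3];return cx+f*c[0]/-c[2],cy-f*c[1]/-c[2]
def crop(im,x0,y0,x1,y1,s):return cv2.resize(im[y0:y1,x0:x1],None,fx=s,fy=s,interpolation=cv2.INTER_CUBIC)
E
python3 - <<'E'
import cv2,numpy as np
from h import *
t=cv2.imread('pics/top0.png');s=cv2.imread('pics/side0.png')
a=np.hstack([crop(t,95,190,215,265,3),crop(t,325,160,435,235,3)])[:, :690]
b=np.hstack([crop(s,105,160,225,235,3),crop(s,290,190,400,265,3)])
cv2.imwrite('pics/z0.png',np.vstack([a,b]))
cv2.imwrite('pics/z1.png',np.hstack([crop(t,190,125,310,225,3.3),crop(s,190,130,300,230,3.3)]))
E
```

```text
(no output)
```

View pics/z0.png

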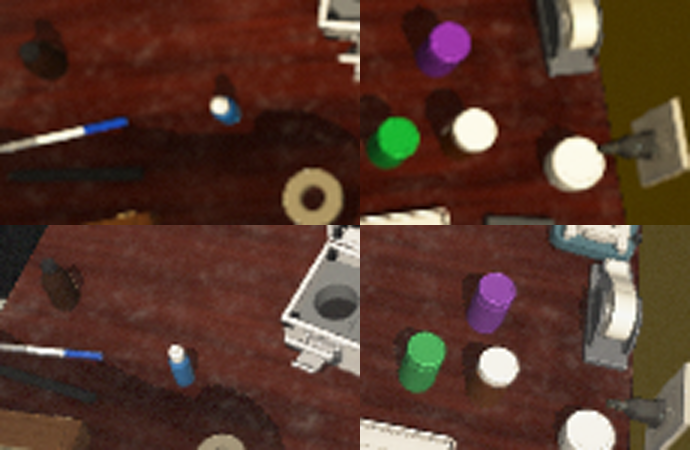

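View pics/z1.png

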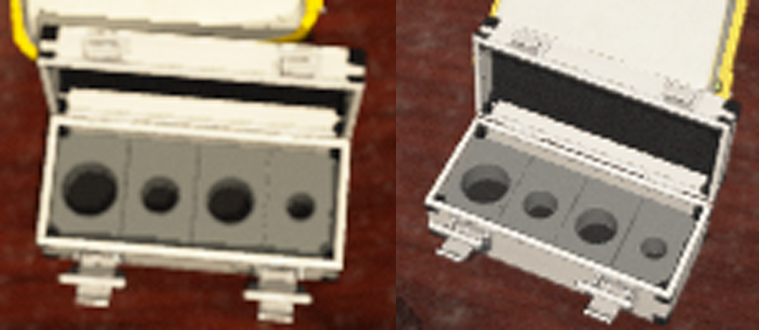

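```bash
cat > m.py <<'E'
from h import *
def tri(a,b):
    A=[];B=[]
    for n,(u,v) in(('top',a),('side',b)):
        o=ray(n,u,v,1000);p=ray(n,u,v,0);d=(p-o)/np.linalg.norm(p-o);M=np.eye(3)-np.outer(d,d);A.append(M);B.append(M@o)
    x=np.linalg.solve(sum(A),sum(B));return x,[np.linalg.norm(M@x-b) for M,b in zip(A,B)]
def blobs(im,lo,hi,box,amin=15):
    x0,y0,x1,y1=box;m=cv2.inRange(cv2.cvtColor(im,cv2.COLOR_BGR2HSV)[y0:y1,x0:x1],lo,hi)
    n,l,st,c=cv2.connectedComponentsWithStats(m)
    return [(c[i]+[x0,y0],st[i][2:]) for i in range(1,n) if st[i][4]>=amin]
E
python3 - <<'E'
from m import *
t=cv2.imread('pics/top0.png');s=cv2.imread('pics/side0.png')
W=((0,0,150),(179,70,255))
for nm,im,boxes in(('top',t,dict(med=(352,194,373,212),jar=(386,204,408,224),spray=(163,219,180,236))),('side',s,dict(med=(326,228,346,246),jar=(355,248,380,272),spray=(157,198,172,217)))):
    for k,b in boxes.items():
        print(nm,k,*blobs(im,*W,b,5))
    b=boxes['spray'];print(nm,'blue',*blobs(im,(95,120,60),(125,255,255),b,5))
for nm,im,b in(('top',t,(203,165,298,205)),('side',s,(205,165,285,225))):
    for th in (45,60,75):print(nm,th,*blobs(im,(0,0,0),(179,255,th),b,25))
E
```

```text
top med (array([362.74522293, 202.74522293]), array([ 14,  14, 157], dtype=int32))
top jar (array([397.02904564, 214.07053942]), array([ 17,  17, 241], dtype=int32))
top spray (array([167.77777778, 225.03703704]), array([ 6,  5, 27], dtype=int32))
top blue (array([171.4 , 227.72]), array([ 8,  8, 25], dtype=int32))
side med (array([335.70503597, 236.81294964]), array([ 13,  13, 139], dtype=int32))
side jar (array([365.65020576, 260.38271605]), array([ 17,  18, 243], dtype=int32))
side spray (array([163.15384615, 202.53846154]), array([ 5,  6, 26], dtype=int32))
side blue (array([165.35714286, 208.5952381 ]), array([ 7,  9, 42], dtype=int32))
top 45 (array([217.17808219, 183.30136986]), array([ 15,  13, 146], dtype=int32)) (array([238.16981132, 185.        ]), array([10,  7, 53], dtype=int32)) (array([259.41, 186.5 ]), array([ 12,  10, 100], dtype=int32))
top 60 (array([217.0875 , 183.08125]), array([ 15,  13, 160], dtype=int32)) (array([238.46031746, 184.85714286]), array([10,  8, 63], dtype=int32)) (array([259.46551724, 186.43965517]), array([ 14,  12, 116], dtype=int32)) (array([28
[... 189 characters left out ...]
], dtype=int32)) (array([259.40740741, 186.06666667]), array([ 14,  13, 135], dtype=int32)) (array([280.80952381, 187.73809524]), array([ 8,  7, 42], dtype=int32))
side 45 (array([267.45977011, 170.65229885]), array([ 48,  18, 348], dtype=int32))
side 60 (array([267.42032333, 170.76905312]), array([ 48,  18, 433], dtype=int32)) (array([216.98214286, 187.58928571]), array([11,  6, 56], dtype=int32)) (array([250.3902439 , 200.34146341]), array([10,  6, 41], dtype=int32))
side 75 (array([267.40229885, 170.78850575]), array([ 48,  18, 435], dtype=int32)) (array([216.54285714, 187.35714286]), array([14,  8, 70], dtype=int32)) (array([250.46938776, 200.26530612]), array([12,  6, 49], dtype=int32))
```

Run:
```python
from m import *
t=cv2.imread('pics/top0.png');s=cv2.imread('pics/side0.png')
for k,a,b in(('med',(362.75,202.75),(335.7,236.8)),('jar',(397.03,214.07),(365.65,260.4)),('spray',(167.8,225),(163.15,202.5))):print(k,*tri(a,b))
print('med@78',ray('top',362.75,202.75,78),ray('side',335.7,236.8,78),'@66',ray('top',362.75,202.75,66));print('spray@74',ray('top',167.8,225,74),ray('side',163.15,202.5,74),'jar40',ray('top',397,214,40),ray('side',365.65,260.4,40))
for n,im,b in(('top',t,(203,165,298,203)),):
    g=cv2.cvtColor(im,cv2.COLOR_BGR2GRAY);print('grey',g[186,227],g[178,249],g[192,270])
    for th in(75,85,95):
        for c,st in blobs(im,(0,0,0),(179,255,th),b,25):print(th,c,st,ray(n,*c,46)[:2])
for n in('top','side'):
    f,cx,cy,T=K(n);print(n,-T[:3,:3].T@T[:3,3])
```

```text
med [ 475.01227873 -328.50201091   68.45903533] [np.float64(0.7040835820972967), np.float64(0.704083582097313)]
jar [ 437.06791283 -442.56837902   23.94918487] [np.float64(0.04612843135220093), np.float64(0.046128431352243225)]
spray [458.35688809 275.8857037   63.40830759] [np.float64(1.33725842088238), np.float64(1.3372584208824565)]
med@78 [ 473.1049507  -325.32606834   78.        ] [ 470.43378687 -327.66627055   78.        ] @66 [ 475.21443038 -328.44234046   66.        ]
spray@74 [455.91431105 275.05497282  74.        ] [453.82120754 270.46289426  74.        ] jar40 [ 434.98306118 -437.11357287   40.        ] [ 429.75981345 -438.53703723   40.        ]
grey 125 120 133
75 [216.92222222 182.68888889] [ 16  14 180] [582.69113733 119.03278497]
75 [238.3   184.475] [11 10 80] [571.05609399  51.7086605 ]
75 [259.40740741 186.06666667] [ 14  13 135] [560.15246577 -14.66316658]
75 [280.80952381 187.73809524] [ 8  7 42] [548.93302302 -81.80415255]
85 [216.78365385 182.19230769] [ 17  16 208] [584.35234872 119.36611327]
85 [238.05434783 184.02173913] [11 11 92] [572.60014499  52.37360653
[... 161 characters left out ...]
1] [ 8  8 51] [549.58435117 -81.41341317]
85 [238.         197.92537313] [58  5 67] [527.62032071  55.98350316]
95 [296.23255814 187.02325581] [ 4 38 86] [ 547.07469358 -130.76326479]
95 [291.03225806 178.48387097] [ 3 21 31] [ 576.28273425 -117.23121141]
95 [216.87096774 182.30875576] [ 17  16 217] [583.94781267 119.11408016]
95 [238.03 183.88] [ 11  11 100] [573.06889506  52.41540703]
95 [259.35064935 185.77272727] [ 14  14 154] [561.12314175 -14.56732899]
95 [280.61111111 187.38888889] [ 8  8 54] [550.1183621 -81.2891524]
95 [248.59541985 198.29770992] [ 87  10 131] [523.57438153  22.77300275]
top [ 236.11914696   24.76607012 1426.1190023 ]
side [ -71.88957228 -159.33108208 1139.10507447]
```

```bash
cat > go.py <<'E'
# usage: go.py x y z [yaw]  -> tool-frame shift left and rows needed
import sys
from h import *
from scipy.spatial.transform import Rotation as Ro
a=[float(v) for v in sys.argv[1:]]
s=read_state();R=Ro.from_euler('xyz',s['eef_rot']).as_matrix()
d=R.T@(np.array(a[:3])-s['eef_pos']);yaw=s['eef_rot'][2]
dy=0 if len(a)<4 else -((a[3]-yaw+np.pi)%(2*np.pi)-np.pi)
n=int(np.ceil(max(np.abs(d).max()/41,abs(dy)/.12)))
print('pos',s['eef_pos'].round(1),'rot',s['eef_rot'].round(3),'F',s['wrist_force'].round(1),'gap',round(s['finger_gap'],1),'t',round(s['clock'],2),'\nd',d.round(1),'dyaw',round(dy,3),'rows',n,'each',(np.append(d,dy)/max(n,1)).round(3))
E
python3 go.py 455 273 140 2.975
```

```text
pos [150.8 528.7 205. ] rot [-3.141 -0.     2.864] F [-0.2  0.5  1.3] gap 94.0 t 0.1 
d [-362.7 -162.4   65.1] dyaw -0.111 rows 9 each [-4.0300e+01 -1.8043e+01  7.2370e+00 -1.2000e-02]
```

drive_tool(
  motion=[-40,-18,0,-0.012,-40,-18,0,-0.012,-40,-18,0,-0.012,-40,-18,0,-0.012,-40,-18,0,-0.012,-40,-18,5,-0.012,-40,-18,10,-0.012,-40,-18,10,-0.012],
  jaw=0.3,
)

```text
clock: 0.77
eef_pos: [412.8, 325.1, 181.4]
eef_rot: [-3.14, -0.001, 2.976]
wrist_force: [0.2, 1.4, -0.0]
finger_gap: 65.8
```

```bash
python3 go.py 455 273 140 2.975; python3 go.py 455 273 140 2.975
```

```text
pos [412.8 325.1 181.4] rot [-3.140e+00 -1.000e-03  2.976e+00] F [ 0.2  1.4 -0. ] gap 65.8 t 0.77 
d [-50.3 -44.3  41.4] dyaw 0.001 rows 2 each [-25.138 -22.145  20.708   0.   ]
pos [412.8 325.1 181.4] rot [-3.140e+00 -1.000e-03  2.976e+00] F [ 0.2  1.4 -0. ] gap 65.8 t 0.77 
d [-50.3 -44.3  41.4] dyaw 0.001 rows 2 each [-25.138 -22.145  20.708   0.   ]
```

drive_tool(
  motion=[-25,-22,20,0,-25,-22,30,0,0,0,0,0,0,0,0,0],
)

```text
clock: 1.1
eef_pos: [458.5, 267.8, 130.0]
eef_rot: [-3.138, -0.002, 2.969]
wrist_force: [0.7, 0.4, 0.2]
finger_gap: 65.6
```

```bash
python3 go.py 455 273 95 2.975
python3 - <<'E'
from h import *
a=camera('top')[:,:,::-1];b=camera('side')[:,:,::-1]
p=read_state()['eef_pos'];print(proj('top',p),proj('side',p))
cv2.imwrite('pics/s1.png',np.hstack([crop(a,120,180,220,260,4),crop(b,110,160,210,240,4)]))
E
```

```text
pos [458.5 267.8 130. ] rot [-3.138e+00 -2.000e-03  2.969e+00] F [0.7 0.4 0.2] gap 65.6 t 1.1 
d [ 4.3  4.6 35. ] dyaw -0.006 rows 1 each [ 4.2610e+00  4.6140e+00  3.4974e+01 -6.0000e-03]
(np.float64(166.18491057895716), np.float64(221.37196302631062)) (np.float64(160.7116456898092), np.float64(193.17703134962292))
```

View pics/s1.png

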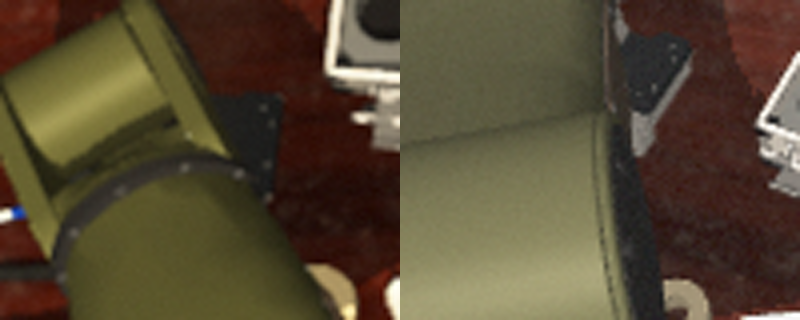

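```bash
python3 go.py 456.5 274 16 2.975
```

```text
pos [457.8 268.9 130.5] rot [-3.139e+00 -2.000e-03  2.971e+00] F [-0.3 -0.8 -1.2] gap 65.6 t 1.2 
d [  2.    5.2 114.5] dyaw -0.004 rows 3 each [ 6.6300e-01  1.7220e+00  3.8161e+01 -1.0000e-03]
```

drive_tool(
  motion=[3,6.3,38,-0.006,0,0,38,0,0,0,38,0,0,0,0,0,0,0,0,0],
)

```text
clock: 1.62
eef_pos: [456.3, 282.4, 19.7]
eef_rot: [3.137, 0.007, 2.984]
wrist_force: [1.4, 0.0, 1.3]
finger_gap: 66.2
```

```bash
python3 go.py 456.5 274 16 2.975
```

```text
pos [456.3 282.4  19.7] rot [3.137 0.007 2.984] F [1.4 0.  1.3] gap 66.2 t 1.62 
d [-1.5 -8.3  3.6] dyaw 0.009 rows 1 each [-1.535 -8.266  3.636  0.009]
```

drive_tool(
  motion=[-1.5,-8,3,0.009,0,0,0,0,0,0,0,0],
)

```text
clock: 1.87
eef_pos: [457.8, 275.9, 22.1]
eef_rot: [3.133, 0.012, 2.976]
wrist_force: [0.0, 0.7, -0.0]
finger_gap: 66.1
```

drive_tool(
  motion=[0,0,0,0,0,0,0,0,0,0,0,0,0,0,0,0,0,0,0,0,0,0,0,0],
  jaw=1,
  grip_force=3,
)

```text
clock: 2.37
eef_pos: [460.1, 276.9, 27.2]
eef_rot: [3.129, 0.019, 2.976]
wrist_force: [0.4, 0.2, 0.0]
finger_gap: 29.3
```

drive_tool(
  motion=[0,0,4,0,0,0,2,0,0,0,2,0],
)

```text
clock: 2.62
eef_pos: [460.7, 276.9, 19.3]
eef_rot: [3.129, 0.02, 2.976]
wrist_force: [-0.6, -1.8, 4.3]
finger_gap: 23.5
```

```bash
python3 go.py 456.5 274 16 2.975
```

```text
pos [460.7 276.9  19.3] rot [3.129 0.02  2.976] F [-0.6 -1.8  4.3] gap 23.5 t 2.62 
d [ 3.8 -3.6  3.2] dyaw 0.001 rows 1 each [ 3.778e+00 -3.567e+00  3.169e+00  1.000e-03]
```

drive_tool(
  motion=[0,0,0,0,0,0,0,0,0,0,0,0],
  jaw=0.35,
)

```text
clock: 2.87
eef_pos: [460.2, 276.7, 18.0]
eef_rot: [3.13, 0.018, 2.976]
wrist_force: [-0.2, 0.3, -0.3]
finger_gap: 40.1
```

drive_tool(
  motion=[0,0,0,0.12,0,0,0,0.12,0,0,0,0.12,0,0,0,0.12,0,0,0,0.12,0,0,0,0.12],
)

```text
clock: 3.37
eef_pos: [459.6, 276.9, 17.3]
eef_rot: [3.122, 0.004, 2.232]
wrist_force: [-1.3, 0.6, 0.4]
finger_gap: 60.9
```

```bash
python3 go.py 460.7 276.9 17 1.404
```

```text
pos [459.6 276.9  17.3] rot [3.122 0.004 2.232] F [-1.3  0.6  0.4] gap 60.9 t 3.37 
d [-0.7  0.8  0.3] dyaw 0.828 rows 7 each [-0.094  0.117  0.044  0.118]
```

drive_tool(
  motion=[0,0,0,0.12,0,0,0,0.12,0,0,0,0.12,0,0,0,0.12,0,0,0,0.12,0,0,0,0.12,0,0,0,0.1],
)

```text
clock: 3.95
eef_pos: [459.1, 277.2, 16.6]
eef_rot: [3.126, -0.012, 1.376]
wrist_force: [-0.3, 0.0, -0.2]
finger_gap: 61.2
```

```bash
python3 go.py 460.7 276.9 17 1.404
```

```text
pos [459.1 277.2  16.6] rot [ 3.126 -0.012  1.376] F [-0.3  0.  -0.2] gap 61.2 t 3.95 
d [ 0.1  1.6 -0.4] dyaw -0.028 rows 1 each [ 0.07   1.643 -0.364 -0.028]
```

Grip low at 90° to centre the other axis.

drive_tool(
  motion=[0,0,0,0,0,0,0,0,0,0,0,0,0,0,0,0,0,0,0,0,0,0,0,0,0,0,0,0],
  jaw=1,
)

```text
clock: 4.53
eef_pos: [458.9, 277.3, 16.4]
eef_rot: [3.127, -0.012, 1.384]
wrist_force: [0.0, 0.6, 0.2]
finger_gap: 23.5
```

```bash
python3 go.py 460.7 276.9 17 1.404
```

```text
pos [458.9 277.3  16.4] rot [ 3.127 -0.012  1.384] F [0.  0.6 0.2] gap 23.5 t 4.53 
d [-0.   1.9 -0.6] dyaw -0.02 rows 1 each [-0.027  1.852 -0.574 -0.02 ]
```

drive_tool(
  motion=[0,0,0,0,0,0,0,0,0,0,-11,0,0,0,-10,0,0,0,0,0],
  jaw=0.5,
)

```text
clock: 4.95
eef_pos: [458.4, 277.0, 39.3]
eef_rot: [3.127, -0.012, 1.385]
wrist_force: [0.5, 1.1, 0.9]
finger_gap: 46.7
```

```bash
python3 go.py 458.9 277.3 38 1.404
```

```text
pos [458.4 277.   39.3] rot [ 3.127 -0.012  1.385] F [0.5 1.1 0.9] gap 46.7 t 4.95 
d [0.3 0.5 1.3] dyaw -0.019 rows 1 each [ 0.346  0.461  1.274 -0.019]
```

drive_tool(
  motion=[0,0,1,0,0,0,0,0,0,0,0,0,0,0,0,0,0,0,0,0],
  jaw=1,
  grip_force=15,
)

```text
clock: 5.37
eef_pos: [458.9, 277.3, 39.5]
eef_rot: [3.125, -0.013, 1.385]
wrist_force: [-1.0, -0.5, 1.8]
finger_gap: 22.9
```

drive_tool(
  motion=[0,0,-5,0,0,0,-15,0,0,0,-25,0,0,0,-30,0,0,0,-25,0,0,0,0,0],
)

```text
clock: 5.87
eef_pos: [455.4, 275.4, 142.2]
eef_rot: [3.131, -0.009, 1.385]
wrist_force: [0.3, 0.1, 0.8]
finger_gap: 22.8
```

```bash
python3 go.py 550 -81 145 2.975
```

```text
pos [455.4 275.4 142.2] rot [ 3.131 -0.009  1.385] F [0.3 0.1 0.8] gap 22.8 t 5.87 
d [-332.7  158.9   -4. ] dyaw -1.59 rows 14 each [-23.767  11.351  -0.287  -0.114]
```

drive_tool(
  motion=[0,0,-1,-0.12,0,0,-1,-0.12,0,0,0,-0.12,0,0,0,-0.12,0,0,0,-0.12,0,0,0,-0.12,0,0,0,-0.12],
)

```text
clock: 6.45
eef_pos: [454.4, 275.0, 143.5]
eef_rot: [3.129, 0.002, 2.254]
wrist_force: [0.9, -0.2, -0.4]
finger_gap: 22.7
```

drive_tool(
  motion=[0,0,0,-0.12,0,0,0,-0.12,0,0,0,-0.12,0,0,0,-0.12,0,0,0,-0.12,0,0,0,-0.1,0,0,0,0],
)

```text
clock: 7.03
eef_pos: [452.4, 274.0, 139.2]
eef_rot: [3.138, 0.004, 2.99]
wrist_force: [-0.5, -0.7, -1.2]
finger_gap: 23.3
```

```bash
python3 go.py 550 -81 150 2.975
```

```text
pos [452.4 274.  139.2] rot [3.138 0.004 2.99 ] F [-0.5 -0.7 -1.2] gap 23.3 t 7.03 
d [-150.  -336.2  -11.5] dyaw 0.015 rows 9 each [-1.6664e+01 -3.7358e+01 -1.2740e+00  2.0000e-03]
```

drive_tool(
  motion=[-16,-37,-10,0.002,-16,-37,-10,0.002,-16,-37,0,0.002,-16,-37,0,0.002,-16,-37,0,0.002,-16,-37,0,0.002,-16,-37,0,0.002,-10,-20,0,0],
)

```text
clock: 7.7
eef_pos: [525.5, -28.9, 156.5]
eef_rot: [3.139, 0.0, 2.955]
wrist_force: [0.4, 0.2, -0.6]
finger_gap: 22.3
```

drive_tool(
  motion=[0,0,0,0,0,0,0,0],
)

```text
clock: 7.87
eef_pos: [525.8, -33.5, 155.5]
eef_rot: [3.139, -0.001, 2.942]
wrist_force: [-0.6, 1.3, -0.9]
finger_gap: 22.5
```

```bash
python3 go.py 550 -81 150 2.975
```

```text
pos [525.8 -33.5 155.5] rot [ 3.139e+00 -1.000e-03  2.942e+00] F [-0.6  1.3 -0.9] gap 22.5 t 7.87 
d [-33.2 -41.7   5.4] dyaw -0.033 rows 2 each [-1.6582e+01 -2.0871e+01  2.7090e+00 -1.6000e-02]
```

drive_tool(
  motion=[-16.5,-21,5,-0.016,-16.5,-21,10,-0.016,0,0,0,0,0,0,0,0],
)

```text
clock: 8.2
eef_pos: [550.4, -79.0, 139.3]
eef_rot: [3.139, -0.002, 2.97]
wrist_force: [-0.5, -0.7, -0.2]
finger_gap: 22.9
```

```bash
python3 go.py 549 -81 120 2.975
python3 - <<'E'
from h import *
a=camera('top')[:,:,::-1];b=camera('side')[:,:,::-1]
p=read_state()['eef_pos'];print(proj('top',p),proj('side',p))
cv2.imwrite('pics/s2.png',np.hstack([crop(a,200,130,310,230,3.5),crop(b,195,140,305,240,3.5)]))
E
```

```text
pos [550.4 -79.  139.3] rot [ 3.139e+00 -2.000e-03  2.970e+00] F [-0.5 -0.7 -0.2] gap 22.9 t 8.2 
d [ 1.  -2.3 19.3] dyaw -0.005 rows 1 each [ 9.7500e-01 -2.2960e+00  1.9294e+01 -5.0000e-03]
(np.float64(281.39789250666036), np.float64(180.3006427516983)) (np.float64(267.8252352566441), np.float64(190.95676428688748))
```

View pics/s2.png

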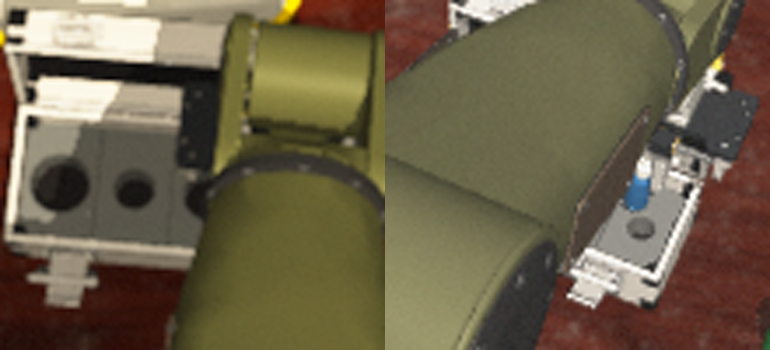

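```bash
cat > fit.py <<'E'
from m import *
b=camera('side')[:,:,::-1].copy();p=read_state()['eef_pos']
x=blobs(b,(95,100,50),(125,255,255),(245,170,295,225),8)
for c,st in x:print('blue',c.round(2),st)
hsv=cv2.cvtColor(b,cv2.COLOR_BGR2HSV)[:,:,2]
m=((hsv<110)*255).astype('uint8')
for c,st in blobs(b,(0,0,0),(179,90,100),(258,197,280,213),10):print('well',c.round(2),st,ray('side',*c,46)[:2].round(1))
np.set_printoptions(linewidth=200);print(hsv[196:214,258:280])
base=p[2]-39.5
print('tcp',p.round(1),'base z',base.round(1),'axis top/bot px',proj('side',[p[0],p[1],base+52]),proj('side',[p[0],p[1],base]))
E
python3 fit.py
```

```text
blue [266.82 194.9 ] [ 7 10 49]
well [259.62 198.31] [ 6  5 16] [570.4 -49.1]
well [268.85 206.08] [ 6  4 13] [547.2 -88.2]
[[ 73  78  73  74  87  95 127 141 145 149 143 133 129 152 152 150 152 151 151 153 153 149]
 [ 77  73  80  90  96 105 124 138 143 143 137 121 127 150 153 155 154 153 151 153 154 151]
 [ 74  76  76 127  98  76 129 137 141 142 133 120 147 151 150 152 153 151 153 153 152 154]
 [ 77  76  91 147 150 105 104 125 139 138 133 146 150 149 151 150 152 153 153 154 151 152]
 [ 75  76 128 152 151 149 150 100 112 144 150 152 151 152 151 151 151 149 153 152 152 115]
 [ 72 115 149 150 152 152 153 149 152 152 150 158 153 152 154 151 150 153 154 153 150 169]
 [113 129 153 155 151 151 151 133 115 119 118 117 132 149 152 150 152 150 152 155 111 239]
 [121 151 154 152 151 153 133 108 111 115 114 116 107 117 150 150 155 151 152 105 160 245]
 [130 149 154 154 151 154 104 104 112 117 117 112 104  93 140 151 154 154 151  88 234 244]
 [152 153 152 151 152 160 109 107 114 114 113 110  99  88 142 152 155 150 154 153 245 237]
 [151 151 152 153 153 153 122 111  88  99 116  97  96  81 138 150 152 151  89 229 244 185]
 [149 151 151 152 152 151 150 110  67  65  66  59  67 121 149 151 152 150 119 244 240 148]
 [153 150 154 151 152 152 151 155 135 109 103 110 144 148 153 151 150 107 232 245 197 161]
 [152 153 152 153 153 153 152 151 154 150 148 151 152 150 153 155 152 115 242 243 158 159]
 [153 152 150 154 153 152 151 150 150 151 154 152 155 153 150 149 153 192 244 208 161 145]
 [151 151 153 151 152 149 152 152 154 151 151 151 152 151 153 152 117 240 245 163 157 112]
 [153 150 152 152 151 153 150 153 153 153 151 153 152 152 152 153 175 244 220 163 159  95]
 [246 244 196 141 152 150 154 151 154 151 151 153 152 153 152 114 239 242 164 158 143  94]]
tcp [550.2 -78.5 139.8] base z 100.3 axis top/bot px (np.float64(268.02206528194876), np.float64(188.89623852207836)) (np.float64(267.185319376854), np.float64(196.96655550930498))
```

Run:
```python
from m import *
b=camera('side')[:,:,::-1].copy()
np.set_printoptions(linewidth=220)
h=cv2.cvtColor(b,cv2.COLOR_BGR2HSV)
print(h[183:204,258:278,1]);print(b[183:204,258:278,0].astype(int))
v=h[200:211,262:274,2].astype(float);w=np.clip((152-v)/40,0,1);w[w<.15]=0;w[:2]=0
yy,xx=np.mgrid[200:211,262:274];print('well',(w*xx).sum()/w.sum(),(w*yy).sum()/w.sum(),'area',w.sum())
```

```text
[[ 74  64  56  71  65  66  65  61  70  61  45  21  22  13   9   4   0  10  65 112]
 [ 75  48  71  61  69  64  63  76  70  68  33  21  29  21  24  21  13   9  16  31]
 [ 52  63  72  65  64  64  63  62  66  46   1  23  30  24  23  24  24  22  22  16]
 [ 58  65  64  71  66  61  64  61  72  13  26   5  13  27  25  25  25  25  25  15]
 [ 66  64  65  64  60  71  60  65  55   1   4   6  12  22  25  27  24  20  25  27]
 [ 68  62  71  63  62  70  58  67  36  27   3   2  11  26  27  26  26  25  29  51]
 [ 69  64  65  72  67  72  64  60  47  25  18  16  28  25  26  24  24  26   5   6]
 [ 52  66  66  61  65  65  67  23 140  10  18  24  10  23  29  27  25  24  25  16]
 [ 62  69  65  62  70  67  58  88 153 133 123 117 121  27  26  26  27  28  29  28]
 [ 70  60  66  66  66  68  23 124 150 150 150 153  95  24  26  25  26  28  27  28]
 [ 70  65  66  65  69  52  23 147 150 153 147 150  67  25  26  13  21  23  28  27]
 [ 69  70  64  70  60  20 136 153 146 149 151 151 106  24  22  17  15  17  21  21]
 [ 65  66  72  71  62  71 144 150 145 146 151 148 117  16  17  18  17  20  17  20]
 [ 69  67  63  67  41
[... 1738 characters left out ...]
53  73  98 123 135 146 148 143 129 125 141 145 140 140 142 142 143]
 [ 54  57  55  72  92  98 127 138 145 143 138 125 122 141 140 142 142 142 144 140]
 [ 57  53  57 114  94  93 127 136 142 142 135 121 137 141 138 139 140 141 142 143]
 [ 56  55  76 131 140  93  99 130 140 138 133 139 139 142 144 141 141 145 144 142]
 [ 61  63 120 140 141 138 140 100 140 142 142 142 140 140 143 142 142 141 141 143]
 [ 56 105 139 142 142 141 141 139 141 137 139 146 143 141 141 141 142 139 140 141]
 [100 119 141 141 142 142 139 123 108 109 112 108 119 140 139 144 141 144 141 143]
 [109 139 143 146 142 141 122 100 105 107 110 105  97 110 140 143 141 143 142  98]]
well 267.721081081081 204.9162162162162 area 46.25
```

```bash
python3 - <<'E'
from h import *
print(ray('side',267.72,204.92,46),ray('side',268.3,205.2,46))
E
python3 go.py 549 -83 112 2.975
```

```text
[550.86861455 -83.2595313   46.        ] [550.2601211  -85.51081292  46.        ]
pos [550.3 -78.5 140. ] rot [ 3.139e+00 -1.000e-03  2.972e+00] F [-0.1 -0.1 -0.4] gap 22.7 t 8.4 
d [ 0.5 -4.7 28. ] dyaw -0.003 rows 1 each [ 5.0100e-01 -4.6840e+00  2.7981e+01 -3.0000e-03]
```

drive_tool(
  motion=[-1,-5.5,25,-0.003,0,0,20,0,0,0,0,0,0,0,0,0],
)

```text
clock: 8.73
eef_pos: [551.0, -81.1, 96.7]
eef_rot: [3.139, 0.004, 2.977]
wrist_force: [0.9, -0.1, -0.4]
finger_gap: 22.9
```

```bash
python3 go.py 550.3 -84 88 2.975
```

```text
pos [551.  -81.1  96.7] rot [3.139 0.004 2.977] F [ 0.9 -0.1 -0.4] gap 22.9 t 8.73 
d [ 0.3 -3.   8.7] dyaw 0.002 rows 1 each [ 2.63e-01 -3.04e+00  8.69e+00  2.00e-03]
```

drive_tool(
  motion=[0,-2.5,5,0,0,0,5,0,0,0,5,0,0,0,0,0],
)

```text
clock: 9.07
eef_pos: [552.5, -83.4, 84.9]
eef_rot: [3.14, 0.011, 2.978]
wrist_force: [1.1, -0.8, -0.2]
finger_gap: 22.5
```

```bash
python3 go.py 550.3 -83.5 50 2.975
python3 - <<'E'
from h import *
b=camera('side')[:,:,::-1]
cv2.imwrite('pics/s3.png',crop(b,235,170,300,230,9))
E
```

```text
pos [552.5 -83.4  84.9] rot [3.14  0.011 2.978] F [ 1.1 -0.8 -0.2] gap 22.5 t 9.07 
d [ 2.6 -0.5 34.9] dyaw 0.003 rows 1 each [ 2.567e+00 -5.080e-01  3.489e+01  3.000e-03]
```

View pics/s3.png

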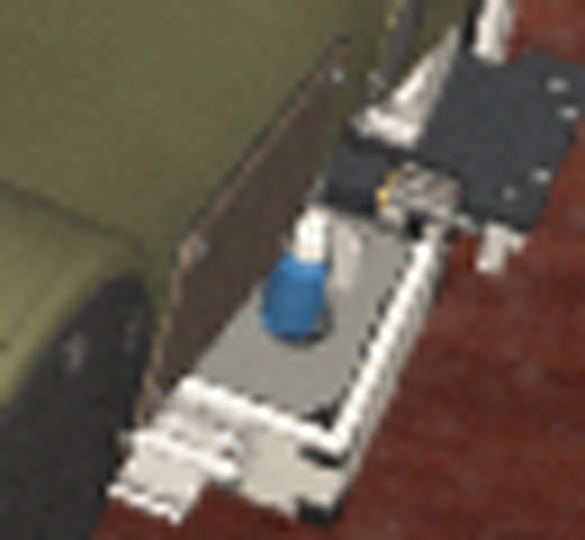

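drive_tool(
  motion=[2.6,-0.5,0,0,0.3,0,4,0,0.3,0,4,0,0,0,0,0],
)

```text
clock: 9.45
eef_pos: [553.8, -85.6, 82.7]
eef_rot: [-3.141, 0.026, 2.978]
wrist_force: [-0.8, -1.7, -0.7]
finger_gap: 22.8
```

```bash
python3 go.py 550.3 -84 50 2.975
```

```text
pos [553.8 -85.6  82.7] rot [-3.141  0.026  2.978] F [-0.8 -1.7 -0.7] gap 22.8 t 9.45 
d [ 4.6  1.  32.6] dyaw 0.003 rows 1 each [4.5510e+00 1.0350e+00 3.2563e+01 3.0000e-03]
```

drive_tool(
  motion=[4,1,-5,0,0,0,0,0],
)

```text
clock: 9.62
eef_pos: [549.4, -83.8, 88.1]
eef_rot: [-3.141, 0.026, 2.978]
wrist_force: [-0.2, 0.1, -1.4]
finger_gap: 22.7
```

drive_tool(
  motion=[0,0,0,0,0,0,0,0],
)

```text
clock: 9.78
eef_pos: [548.8, -83.4, 88.1]
eef_rot: [-3.141, 0.025, 2.978]
wrist_force: [-0.0, -0.3, -1.1]
finger_gap: 23.1
```

```bash
python3 go.py 550.3 -84 50 2.975
```

```text
pos [548.8 -83.4  88.1] rot [-3.141  0.025  2.978] F [-0.  -0.3 -1.1] gap 23.1 t 9.78 
d [-0.6 -0.3 38.1] dyaw 0.003 rows 1 each [-6.1400e-01 -3.3500e-01  3.8114e+01  3.0000e-03]
```

drive_tool(
  motion=[-0.3,-0.3,4,0,0.2,0,4,0,0.2,0,4,0],
)

```text
clock: 10.03
eef_pos: [553.2, -85.2, 80.0]
eef_rot: [-3.14, 0.038, 2.978]
wrist_force: [2.5, -4.3, 23.0]
finger_gap: 23.1
```

```bash
python3 go.py 549.3 -84 50 2.975
```

```text
pos [553.2 -85.2  80. ] rot [-3.14   0.038  2.978] F [ 2.5 -4.3 23. ] gap 23.1 t 10.03 
d [ 5.2  0.6 29.8] dyaw 0.003 rows 1 each [5.1940e+00 6.3700e-01 2.9839e+01 3.0000e-03]
```

drive_tool(
  motion=[5,0.6,-10,0,0,0,-10,0,0,0,0,0,0,0,0,0],
)

```text
clock: 10.37
eef_pos: [548.0, -83.9, 99.8]
eef_rot: [-3.14, 0.039, 2.978]
wrist_force: [-0.3, -0.6, -0.7]
finger_gap: 23.3
```

```bash
python3 go.py 549.3 -84 50 2.975
python3 - <<'E'
from h import *
b=camera('side')[:,:,::-1]
cv2.imwrite('pics/s4.png',crop(b,235,170,300,230,9))
p=read_state()['eef_pos'];print(proj('side',p+[.5,0,0]),[proj('side',[p[0],p[1],p[2]-d]) for d in(39.5,-34)])
E
```

```text
pos [548.  -83.9  99.8] rot [-3.14   0.039  2.978] F [-0.3 -0.6 -0.7] gap 23.3 t 10.37 
d [ 0.7  0.2 49.8] dyaw 0.003 rows 2 each [3.2800e-01 1.1400e-01 2.4895e+01 1.0000e-03]
(np.float64(268.62676442735915), np.float64(197.75872966606855)) [(np.float64(267.9610021967424), np.float64(203.60957824146985)), (np.float64(269.17073281093644), np.float64(192.68758407964978))]
```

View pics/s4.png

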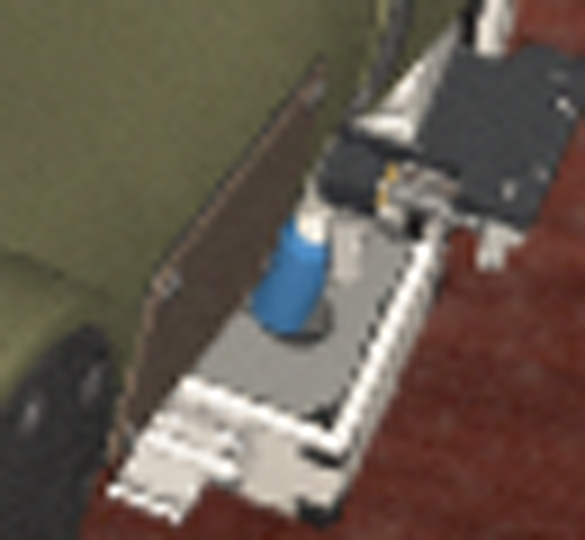

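```bash
python3 go.py 515.5 -76 98 2.975
```

```text
pos [548.1 -83.9  99.8] rot [-3.14   0.039  2.978] F [0.3 0.6 0.3] gap 23.0 t 10.42 
d [33.5  2.5  0.5] dyaw 0.003 rows 1 each [3.3534e+01 2.5070e+00 4.8900e-01 3.0000e-03]
```

drive_tool(
  motion=[11,0,0,0,11,0,0,0,10,0,0,0,0,0,0,0,0,0,0,0],
)

```text
clock: 10.83
eef_pos: [514.9, -78.3, 95.4]
eef_rot: [-3.14, 0.034, 2.978]
wrist_force: [0.7, -0.4, -1.5]
finger_gap: 23.4
```

```bash
python3 go.py 515.5 -76 85 2.975
```

```text
pos [514.9 -78.3  95.4] rot [-3.14   0.034  2.978] F [ 0.7 -0.4 -1.5] gap 23.4 t 10.83 
d [ 0.2  2.3 10.4] dyaw 0.003 rows 1 each [1.5400e-01 2.3340e+00 1.0404e+01 3.0000e-03]
```

drive_tool(
  motion=[0.2,1,3,0,0.2,1,3,0],
)

```text
clock: 11.0
eef_pos: [515.9, -76.4, 89.0]
eef_rot: [-3.14, 0.035, 2.978]
wrist_force: [-0.2, 0.5, -0.7]
finger_gap: 23.1
```

drive_tool(
  motion=[0.2,0,3,0,0.2,0,2,0],
)

```text
clock: 11.17
eef_pos: [516.8, -76.3, 83.7]
eef_rot: [-3.14, 0.036, 2.978]
wrist_force: [0.7, 1.4, 21.4]
finger_gap: 23.1
```

drive_tool(
  motion=[0,0,-1,0,0,0,0,0,0,0,0,0,0,0,0,0],
  jaw=0.4,
)

```text
clock: 11.5
eef_pos: [517.6, -76.3, 83.9]
eef_rot: [-3.14, 0.036, 2.978]
wrist_force: [0.8, 0.2, -0.2]
finger_gap: 46.4
```

```bash
python3 go.py 515.5 -76 60 2.975;python3 - <<'E'
from h import *
b=camera('side')[:,:,::-1]
cv2.imwrite('pics/s5.png',crop(b,235,170,300,230,9))
E
```

```text
pos [517.6 -76.3  83.9] rot [-3.14   0.036  2.978] F [ 0.8  0.2 -0.2] gap 46.4 t 11.5 
d [ 3.  -0.  23.8] dyaw 0.003 rows 1 each [ 2.9530e+00 -2.2000e-02  2.3831e+01  3.0000e-03]
```

View pics/s5.png

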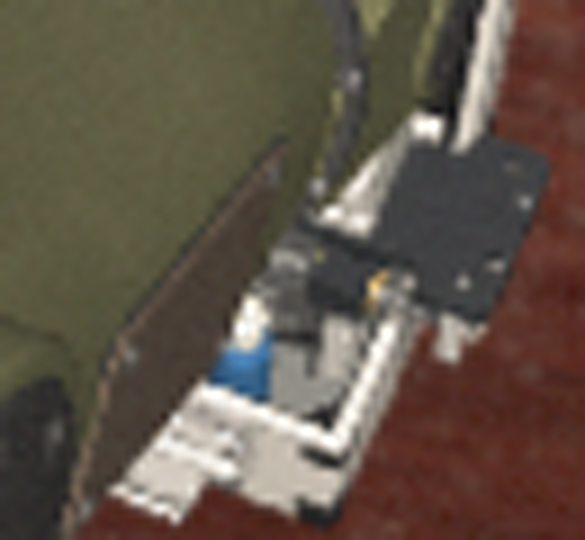

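drive_tool(
  motion=[0,0,0,0,0,0,0,0,0,0,0,0,0,0,0,0],
  jaw=0.64,
  grip_force=3,
)

```text
clock: 11.88
eef_pos: [517.4, -76.3, 83.6]
eef_rot: [-3.14, 0.036, 2.978]
wrist_force: [-0.2, 0.6, -0.4]
finger_gap: 34.1
```

drive_tool(
  motion=[1,0,8,0,1,0,8,0,1,0,8,0,0,0,2,0],
)

```text
clock: 12.22
eef_pos: [515.2, -75.9, 55.3]
eef_rot: [-3.14, 0.037, 2.978]
wrist_force: [0.1, 0.3, -0.4]
finger_gap: 33.9
```

```bash
python3 go.py 517 -76.3 57 2.975
```

```text
pos [515.2 -75.9  55.3] rot [-3.14   0.037  2.978] F [ 0.1  0.3 -0.4] gap 33.9 t 12.22 
d [-1.9 -0.1 -1.7] dyaw 0.003 rows 1 each [-1.927 -0.094 -1.67   0.003]
```

drive_tool(
  motion=[-2,0,-1,0,0,0,0,0,0,0,0,0,0,0,0,0,0,0,0,0],
  jaw=1,
  grip_force=12,
)

```text
clock: 12.63
eef_pos: [516.9, -76.2, 55.2]
eef_rot: [-3.14, 0.034, 2.978]
wrist_force: [0.1, -0.6, -0.4]
finger_gap: 23.7
```

drive_tool(
  motion=[-0.2,0,-4,0,-0.2,0,-6,0,0,0,0,0],
)

```text
clock: 12.88
eef_pos: [517.0, -76.2, 66.4]
eef_rot: [-3.14, 0.035, 2.978]
wrist_force: [0.3, -0.2, 0.1]
finger_gap: 23.0
```

drive_tool(
  motion=[-12,0,0,0,-12,0,0,0,-8,0,0,0,0,0,0,0],
)

```text
clock: 13.22
eef_pos: [550.1, -81.7, 69.4]
eef_rot: [-3.14, 0.037, 2.978]
wrist_force: [1.0, -0.1, -0.4]
finger_gap: 22.9
```

```bash
python3 go.py 549.8 -83 60 2.975;python3 - <<'E'
from h import *
b=camera('side')[:,:,::-1]
cv2.imwrite('pics/s6.png',crop(b,235,170,300,230,9))
E
```

```text
pos [550.1 -81.7  69.4] rot [-3.14   0.037  2.978] F [ 1.  -0.1 -0.4] gap 22.9 t 13.22 
d [ 0.4 -1.3  9.4] dyaw 0.003 rows 1 each [ 3.980e-01 -1.271e+00  9.390e+00  3.000e-03]
```

View pics/s6.png

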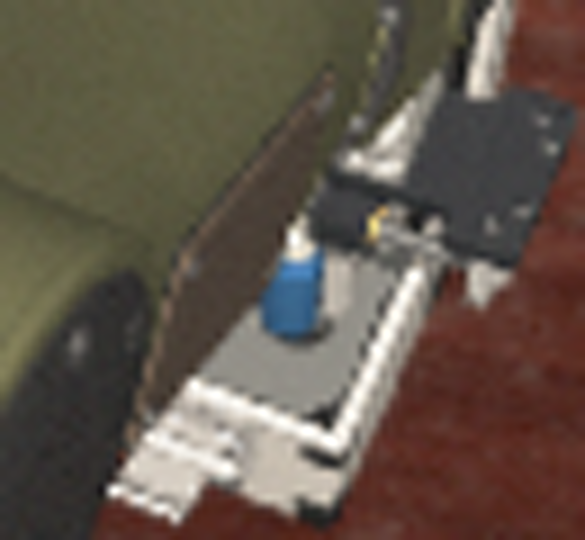

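```bash
cat > ed.py <<'E'
from h import *
b=camera('side')[:,:,::-1].copy();s=cv2.cvtColor(b,cv2.COLOR_BGR2HSV)[:,:,1].astype(float);v=cv2.cvtColor(b,cv2.COLOR_BGR2HSV)[:,:,2]
np.set_printoptions(linewidth=220)
print(s[196:211,261:275].astype(int));print(v[196:211,261:275])
E
python3 ed.py; python3 -c "
from h import *
w=ray('side',267.72,204.92,46)
for z in(60,50,56):print(z,proj('side',[w[0],w[1],z]))"
```

```text
[[ 67  66  69  81  66  68   1  22  19   0  24  19  13  24]
 [ 71  66  61  66  66  51  24  30  33  19   4   3  11  15]
 [ 65  65  68  68  55  13  25  29  40 111  18  23  24   7]
 [ 70  67  69  61  23 135  91  89 135 146  23  24  24  23]
 [ 73  74  60  53  38 150 151 151 152  80  23  23  13  25]
 [ 71  71  65  70 137 146 152 155 151  72  24  26  24  25]
 [ 71  67  71  94 148 152 149 149 144  68  23  23  26  21]
 [ 70  67  11 141 150 146 150 153 151  24  24  27  24  19]
 [ 65  38  38 142 147 146 145 149 150  11  24  22  22  16]
 [ 52  19   7 129 147 148 149 149 149  10  26  22  17  16]
 [ 23  19  18  64 149 151 154 144  96  13  12  19  21  21]
 [ 17  20  16  19  30 120 116 101   9  12  16  19  23  16]
 [ 19  16  21  19  14  14  14  18  17  15  19  17  16  17]
 [ 16  17  19  16  17  18  18  18  19  19  19  17  16  18]
 [ 16  16  17  21  17  17  16  21  17  17  16  17  16  19]]
[[ 72  73  74  72  73  75 246 201 106  54  53  54  57  53]
 [ 72  73  75  73  73 105 205 159 156  81  68  73  48  51]
 [ 75  74  71  75  83 142 218 220 171 124 130 135 116  73]
 [ 69  72  70  71  98 172 187 187 172
[... 170 characters left out ...]
142 136 109 178 187 178 146]
 [ 76  72  68 110 129 138 141 140 132 119 182 188 169 146]
 [ 74 107  87 113 127 138 141 135 126 119 180 184 150 146]
 [ 89 144 107 113 127 136 135 132 120 101 135 153 150 145]
 [142 147 145 107 123 132 134 131 101  95  82 137 149 149]
 [146 143 146 146 111 102  90  81  60  64 115 144 147 148]
 [147 147 148 146 144 126 108 101 103 140 145 146 146 147]
 [148 147 147 146 147 144 143 143 146 148 148 147 147 144]
 [147 146 146 148 146 147 148 149 148 147 147 146 146 149]]
60 (np.float64(267.936264230956), np.float64(202.95921350718552))
50 (np.float64(267.7813716303524), np.float64(204.36356649592517))
56 (np.float64(267.87405459599273), np.float64(203.523244884079))
```

```bash
python3 -c "
from h import *
for u,v in((266.9,204.3),(267.0,204.1)):print(ray('side',u,v,60.2),ray('side',u,v,58))
print(ray('side',267.72,204.92,46))"; python3 go.py 550 -82 69
```

```text
[544.51690683 -80.90582833  60.2       ] [545.77382395 -80.74591106  58.        ]
[545.39753201 -81.07183747  60.2       ] [546.65624481 -80.9122587   58.        ]
[550.86861455 -83.2595313   46.        ]
pos [548.8 -81.5  69. ] rot [-3.14   0.036  2.978] F [-0.5  0.7 -0.7] gap 23.4 t 13.32 
d [-1.2 -0.3  0. ] dyaw 0 rows 1 each [-1.233 -0.319  0.045  0.   ]
```

drive_tool(
  motion=[-5,-1,2,0,-0.5,0,4,0,0,0,0,0],
)

```text
clock: 13.57
eef_pos: [553.7, -83.4, 62.6]
eef_rot: [-3.14, 0.035, 2.978]
wrist_force: [0.2, 0.3, -0.8]
finger_gap: 23.7
```

```bash
python3 ed.py;python3 go.py 554 -83.6 55
```

```text
[[ 57  61  74  67  65  64  65   1  12   8   9  14  21  19]
 [ 72  65  60  65  63  69  53  21  23   8  53   7  18   5]
 [ 61  70  57  69  71  28  28  27  24  43  30  21  27  19]
 [ 75  63  65  64  71  37  94  91 116 143  52  23  25  25]
 [ 63  76  71  65  77 128 147 155 153 150  21  25  26  24]
 [ 69  69  68  68  62 145 154 154 145 153   4  25  26  23]
 [ 68  65  65  23 134 153 151 147 156 150  16  26  25  23]
 [ 59  65  52  84 153 142 150 154 153 150  16  24  27  22]
 [ 66  76  21  80 143 148 144 148 148 135  24  26  23  19]
 [ 73  23  19  53 138 146 148 150 143 123  16  24  22  17]
 [ 38  17  17  14 109 149 146 146 142  46  16  17  17  16]
 [ 20  21  19  20  11  86 134 108  64   4  20  19  19  16]
 [ 19  18  18  17  18  18   7  15  17  13  19  17  18  19]
 [ 23  19  19  21  14  16  18  16  16  21  16  17  17  19]
 [ 16  17  17  17  14  19  16  16  16  19  16  21  16  14]]
[[ 72  71  72  69  74  72  74 246 169  65  55  53  48  54]
 [ 71  75  76  74  73  70 106 217 224 130  91  69  57  52]
 [ 71  73  76  74  75 110 165 221 221 159  94 133 134 110]
 [ 71  73  71  76  72 124 181 185 183 168 107 177 182 174]
 [ 73  70  72  71  73 133 184 179 185 165 121 181 185 181]
 [ 74  74  68  71  86 135 146 149 141 132 143 184 183 153]
 [ 68  71  74  67 114 132 142 147 139 126 147 185 185 156]
 [ 74  74  89  88 117 135 141 139 138 122 147 183 187 140]
 [ 73  74 122  93 118 131 138 138 134 102 177 187 177 146]
 [ 73 122 151  92 118 129 136 136 130 102 131 140 159 148]
 [106 146 148 111 108 127 136 136 126  95  81 136 150 145]
 [143 148 145 143  95  71 105  97  68  64 116 147 147 146]
 [146 144 145 147 142 129 109  99 104 140 146 147 145 147]
 [146 147 146 149 146 144 145 144 143 146 147 146 146 146]
 [145 149 147 147 145 148 147 147 148 145 147 147 147 145]]
pos [553.8 -83.4  62.9] rot [-3.14   0.035  2.978] F [ 0.1  1.4 -0.9] gap 23.5 t 13.62 
d [ 0.1 -0.2  7.9] dyaw 0 rows 1 each [ 0.083 -0.177  7.933  0.   ]
```

drive_tool(
  motion=[-1.3,-0.8,3,0,0,0,4,0,0.1,0,4,0],
)

```text
clock: 13.87
eef_pos: [556.0, -84.7, 52.3]
eef_rot: [-3.14, 0.038, 2.978]
wrist_force: [3.1, -0.7, 13.7]
finger_gap: 23.6
```

```bash
python3 go.py 555 -84 50
```

```text
pos [556.  -84.7  52.3] rot [-3.14   0.038  2.978] F [ 3.1 -0.7 13.7] gap 23.6 t 13.87 
d [1.2 0.5 2.3] dyaw 0 rows 1 each [1.17  0.548 2.305 0.   ]
```

```bash
python3 ed.py
```

```text
[[ 75  63  67  67  78  62  63  41  32  14  15  16  14   8]
 [ 69  65  70  70  75  80  62  27  27   8  20  15  15   9]
 [ 62  69  63  63  70  63  24  32  33  31  16   8  16  29]
 [ 64  68  62  66  60  54  44  13   7  45  95  18  16  14]
 [ 65  66  58  78  74  49 128 129 130 140 143  20  21  26]
 [ 67  77  62  71  67  72 151 158 152 157  84  21  26  20]
 [ 71  71  76  65  52 140 152 149 151 150  79  21  22  25]
 [ 59  69  66  31 131 152 151 152 149 149  49  22  24  24]
 [ 70  74  56   6 140 148 151 153 145 149  16  24  26  22]
 [ 69  76  31  21 140 148 145 154 151 150   4  25  25  24]
 [ 72  27  18  12 127 144 150 156 146 152   2  20  20  17]
 [ 37  22  18  16  53 137 145 151 148 100  13  19  19  16]
 [ 18  19  19  18  13   4  57  64  50  15  20  18  18  18]
 [ 18  17  17  16  19  21  14  12  18  19  18  18  14  17]
 [ 14  17  16  17  19  17  16  19  19  21  19  19  19  16]]
[[ 71  73  72  72  72  74  73 125 175  94  52  49  54  66]
 [ 74  75  73  73  75  73  70 215 197  90  52  50  51  56]
 [ 74  74  77  73  73  73 108 192 172 155  81  66  49  52]
 [ 72  71  70  73  72  89 105 196 184 176  99 129 109  89]
 [ 74  70  70  72  72  78 143 184 182 177 134 175 179 178]
 [ 72  73  74  72  72  89 159 181 185 153 118 182 185 212]
 [ 72  72  70  75  79 129 146 151 150 139 110 179 183 182]
 [ 74  70  73  65 111 129 140 148 147 137  94 177 184 180]
 [ 73  72  87  84 111 129 140 142 142 128 114 182 183 162]
 [ 70  74 124  95 113 131 142 139 137 126 142 181 185 157]
 [ 71 122 145 107 114 129 136 137 133 119 107 141 155 147]
 [103 140 144 142 125 130 137 135 131  94 117 144 146 147]
 [140 146 149 143 142 126 129 131 117 138 143 145 144 145]
 [145 146 146 145 145 145 146 146 144 145 145 145 145 147]
 [145 147 146 146 146 149 144 145 148 148 146 145 148 145]]
```

drive_tool(
  motion=[-1.2,0,1,0,0,-1,1,0,1.2,0,1,0],
  grip_force=5,
)

```text
clock: 14.17
eef_pos: [557.8, -85.8, 49.7]
eef_rot: [-3.141, 0.043, 2.978]
wrist_force: [3.3, 0.8, 7.5]
finger_gap: 23.7
```

drive_tool(
  motion=[0,1.5,0.5,0,1.2,0,0.5,0,0,0,0,0],
)

```text
clock: 14.42
eef_pos: [557.5, -84.5, 48.6]
eef_rot: [-3.14, 0.045, 2.978]
wrist_force: [1.0, -0.8, 0.5]
finger_gap: 23.2
```

```bash
python3 ed.py
```

```text
[[ 67  66  65  59  70  65  64  43  28  64  15   8   4   8]
 [ 72  69  62  71  71  57  65  39  31  26  15   5  19  26]
 [ 63  62  66  63  74  74  31  36  31  21  47  24  15  25]
 [ 56  67  71  68  71  43  44  90  94 118 133  20   7  20]
 [ 65  72  63  61  66  48 124 147 149 155 107  19  20  20]
 [ 63  68  77  69  55  69 149 148 152 151  83  21  23  25]
 [ 65  65  63  77   4 143 151 160 151 151  49  23  25  24]
 [ 74  65  77  40 143 147 149 148 151 142  25  23  24  24]
 [ 73  71  70   8 142 144 149 154 153 149  15  23  25  23]
 [ 68  68  21  29 137 150 150 155 154 146   7  22  22  21]
 [ 61  41  18  12 137 145 146 150 149 152  12  18  20  18]
 [ 34  20  17  18  54 146 149 143 161  99  13  14  18  14]
 [ 20  19  17  14  18   4  32  67  26  15  21  19  19  17]
 [ 18  19  21  17  18  17  11  14  16  19  19  18  16  19]
 [ 18  14  16  18  16  18  16  19  16  19  18  17  16  16]]
[[ 72  73  75  73  76  74  72 124 198 119  52  65  65  67]
 [ 71  70  74  75  72  72  75 152 174  78  52  54  54  58]
 [ 73  74  73  73  72  69  91 190 173 107  65  53  52  51]
 [ 73  72  68  71  72  96 115 187 188 123  88 113  73  51]
 [ 74  71  73  71  73  85 152 187 186 181 153 173 137 138]
 [ 73  71  73  70  74  89 139 157 159 144 117 178 179 171]
 [ 75  74  77  73  64 128 142 150 152 140  93 175 181 171]
 [ 72  74  73  63 112 134 145 152 147 138 121 178 180 178]
 [ 70  72  66  68 113 135 142 144 142 132 117 176 181 153]
 [ 71  71 119  97 117 134 143 143 141 129 144 182 182 155]
 [ 75 107 142 109 119 134 141 143 137 121 126 140 165 138]
 [106 142 146 145 123 131 142 143 130  95 118 141 144 143]
 [142 145 146 143 144 129 121 133 116 138 145 145 147 146]
 [144 147 146 149 143 146 141 145 143 144 144 145 146 147]
 [145 146 146 145 145 144 144 145 145 144 145 146 147 145]]
```

drive_tool(
  motion=[0,0,0,0,0,0,0,0,0,0,0,0],
  jaw=0.64,
)

```text
clock: 14.72
eef_pos: [556.1, -84.3, 47.6]
eef_rot: [-3.14, 0.041, 2.978]
wrist_force: [-0.1, -0.3, -0.1]
finger_gap: 33.8
```

drive_tool(
  motion=[0,0,-10,0,0,0,-30,0,0,0,-40,0,10,0,-40,0,40,20,-20,0,40,40,0,0,40,40,0,0,40,40,0,0],
)

```text
clock: 15.38
eef_pos: [432.9, 43.7, 185.7]
eef_rot: [-3.141, 0.04, 2.97]
wrist_force: [0.6, 1.0, 0.2]
finger_gap: 34.2
```

```bash
python3 go.py 420 150 200
python3 - <<'E'
from h import *
a=camera('top')[:,:,::-1];b=camera('side')[:,:,::-1]
cv2.imwrite('pics/s7.png',np.hstack([crop(a,195,130,305,230,3.5),crop(b,195,140,305,240,3.5)]))
E
```

```text
pos [432.9  43.7 185.7] rot [-3.141  0.04   2.97 ] F [0.6 1.  0.2] gap 34.2 t 15.38 
d [ 30.3 102.6 -15.6] dyaw 0 rows 3 each [10.086 34.193 -5.184  0.   ]
```

View pics/s7.png

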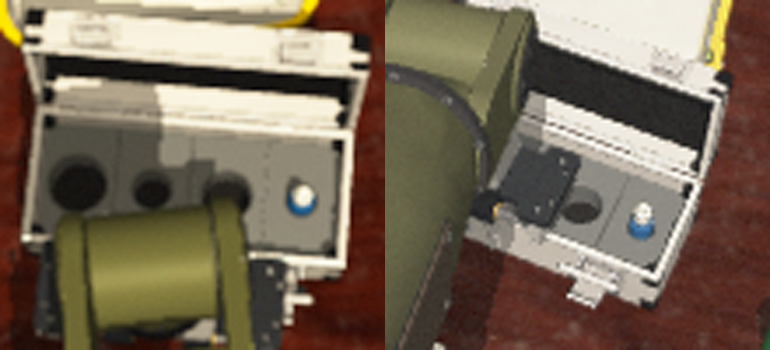

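```bash
python3 - <<'E'
from m import *
t=camera('top')[:,:,::-1].copy();s=camera('side')[:,:,::-1].copy()
W=((0,0,150),(179,70,255))
for c,st in blobs(t,*W,(340,185,385,222),60):print('top',c,st)
for c,st in blobs(s,*W,(310,220,350,248),60):print('side',c,st)
for c,st in blobs(t,(50,100,60),(80,255,255),(320,190,352,222),30):print('green',c,st,ray('top',*c,70))
print('spray top',blobs(t,*W,(274,178,290,193),5),[proj('top',[550.5,-82,z]) for z in(85,98)])
E
python3 go.py 474 -327 170 2.975
```

```text
top [362.75641026 202.78846154] [ 14  14 156]
side [335.70503597 236.81294964] [ 13  13 139]
green [336.17  206.815] [ 17  17 200] [ 468.8329334  -244.03009085   70.        ]
spray top [(array([281.46666667, 184.66666667]), array([ 6,  6, 30], dtype=int32))] [(np.float64(281.51209386678244), np.float64(184.37997463479087)), (np.float64(281.7505090698692), np.float64(183.3866757553543))]
pos [434.2  43.3 185.5] rot [-3.141  0.039  2.973] F [-0.2 -0.1  0.4] gap 33.5 t 15.58 
d [-100.5 -358.4   19.6] dyaw -0.002 rows 9 each [-11.172 -39.82    2.177  -0.   ]
```

drive_tool(
  motion=[-11,-30,0,0,-11,-40,0,0,-11,-40,0,0,-11,-40,0,0,-11,-40,0,0,-11,-40,0,0,-11,-40,0,0,-10,-30,0,0],
  jaw=0.36,
)

```text
clock: 16.25
eef_pos: [469.9, -273.9, 190.7]
eef_rot: [-3.141, 0.04, 2.974]
wrist_force: [0.2, 0.1, 0.5]
finger_gap: 59.9
```

drive_tool(
  motion=[0,0,0,0],
)

```text
clock: 16.33
eef_pos: [469.4, -280.0, 190.2]
eef_rot: [-3.141, 0.04, 2.969]
wrist_force: [0.1, 0.3, 0.9]
finger_gap: 60.0
```

```bash
python3 go.py 474 -327 110 2.975
```

```text
pos [ 469.4 -280.   190.2] rot [-3.141  0.04   2.969] F [0.1 0.3 0.9] gap 60.0 t 16.33 
d [ -9.4 -45.4  80.6] dyaw -0.006 rows 2 each [-4.6830e+00 -2.2705e+01  4.0318e+01 -3.0000e-03]
```

drive_tool(
  motion=[-5,-22,10,0,-4,-22,20,0,0,0,25,0,0,0,20,0,0,0,0,0],
)

```text
clock: 16.75
eef_pos: [471.5, -336.7, 112.5]
eef_rot: [-3.14, 0.04, 2.958]
wrist_force: [0.1, 0.3, 0.1]
finger_gap: 60.1
```

```bash
python3 go.py 474 -327 95 2.975;python3 - <<'E'
from h import *
a=camera('top')[:,:,::-1];b=camera('side')[:,:,::-1]
cv2.imwrite('pics/s8.png',np.hstack([crop(a,320,160,410,240,4),crop(b,295,185,385,265,4)]))
E
```

```text
pos [ 471.5 -336.7  112.5] rot [-3.14   0.04   2.958] F [0.1 0.3 0.1] gap 60.1 t 16.75 
d [-0.  10.  17.5] dyaw -0.017 rows 1 each [-1.1000e-02  1.0048e+01  1.7492e+01 -1.7000e-02]
```

View pics/s8.png

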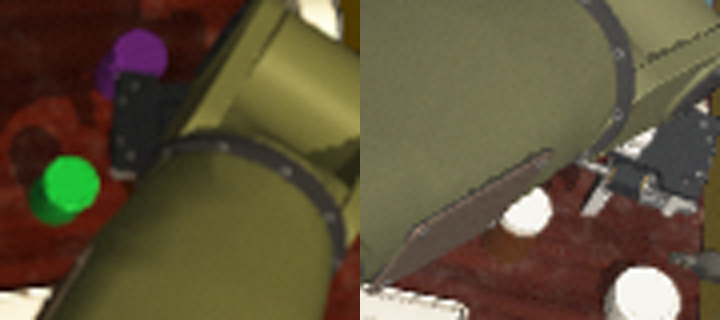

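drive_tool(
  motion=[0,9,0,-0.017,0,0,10,0,0,0,0,0],
)

```text
clock: 17.1
eef_pos: [476.1, -328.3, 109.6]
eef_rot: [-3.135, 0.048, 2.978]
wrist_force: [-0.9, 0.8, 0.5]
finger_gap: 60.4
```

```bash
python3 go.py 474 -327 16 2.975
```

```text
pos [ 476.1 -328.3  109.6] rot [-3.135  0.048  2.978] F [-0.9  0.8  0.5] gap 60.4 t 17.1 
d [ 6.8  1.5 93.3] dyaw 0.003 rows 3 each [2.2720e+00 5.0400e-01 3.1113e+01 1.0000e-03]
```

drive_tool(
  motion=[1.7,0.4,20,0,1.7,0.4,20,0,1.7,0.4,20,0,1.7,0.4,20,0,0,0,8,0,0,0,0,0],
)

```text
clock: 17.6
eef_pos: [477.3, -327.0, 23.7]
eef_rot: [-3.13, 0.057, 2.982]
wrist_force: [-0.2, 0.3, -0.2]
finger_gap: 60.6
```

```bash
python3 go.py 474 -327 16 2.975
```

```text
pos [ 477.3 -327.    23.7] rot [-3.13   0.057  2.982] F [-0.2  0.3 -0.2] gap 60.6 t 17.6 
d [ 3.7 -0.5  7.5] dyaw 0.007 rows 1 each [ 3.663e+00 -4.800e-01  7.542e+00  7.000e-03]
```

Grip it here.

drive_tool(
  motion=[2.5,0,4,0,0,0,2,0,0,0,0,0,0,0,0,0],
)

```text
clock: 17.93
eef_pos: [476.5, -327.4, 20.6]
eef_rot: [-3.128, 0.061, 2.983]
wrist_force: [0.3, -0.8, -0.0]
finger_gap: 60.0
```

drive_tool(
  motion=[0,0,0,0,0,0,0,0,0,0,0,0,0,0,0,0,0,0,0,0],
  jaw=1,
  grip_force=5,
)

```text
clock: 18.35
eef_pos: [477.3, -328.1, 22.7]
eef_rot: [-3.126, 0.064, 2.983]
wrist_force: [0.4, -0.4, -1.2]
finger_gap: 41.6
```

drive_tool(
  motion=[0,0,0,0,0,0,-5,0,-0.5,0,-15,0,-1,0,-25,0,-1,0,-30,0,-1,0,-30,0,0,0,-10,0],
  grip_force=20,
)

```text
clock: 18.93
eef_pos: [471.9, -324.3, 139.8]
eef_rot: [-3.13, 0.056, 2.983]
wrist_force: [-0.1, -0.4, 0.5]
finger_gap: 40.8
```

```bash
python3 go.py 560 -18 130 2.975
```

```text
pos [ 471.9 -324.3  139.8] rot [-3.13   0.056  2.983] F [-0.1 -0.4  0.5] gap 40.8 t 18.93 
d [-37.9 316.5   8.4] dyaw 0.008 rows 8 each [-4.7320e+00  3.9562e+01  1.0460e+00  1.0000e-03]
```

drive_tool(
  motion=[-4,30,0,0,-5,38,0,0,-5,38,0,0,-5,38,0,0,-5,38,0,0,-5,38,0,0,-5,38,0,0,-4,30,0,0],
)

```text
clock: 19.6
eef_pos: [556.8, -40.5, 139.2]
eef_rot: [-3.127, 0.061, 2.973]
wrist_force: [0.3, 0.4, -0.6]
finger_gap: 41.0
```

drive_tool(
  motion=[0,0,0,0,0,0,0,0],
)

```text
clock: 19.77
eef_pos: [557.3, -34.7, 138.0]
eef_rot: [-3.128, 0.06, 2.979]
wrist_force: [0.6, 0.2, -1.3]
finger_gap: 41.4
```

```bash
python3 go.py 560 -18 120 2.975
```

```text
pos [557.3 -34.7 138. ] rot [-3.128  0.06   2.979] F [ 0.6  0.2 -1.3] gap 41.4 t 19.77 
d [ 1.2 17.2 17.7] dyaw 0.004 rows 1 each [1.1600e+00 1.7178e+01 1.7679e+01 4.0000e-03]
```

drive_tool(
  motion=[0,8,10,0,0,7,10,0,1,2,8,0,0,0,0,0],
)

```text
clock: 20.1
eef_pos: [560.0, -19.0, 105.5]
eef_rot: [-3.127, 0.058, 2.977]
wrist_force: [-0.3, 0.6, -0.6]
finger_gap: 41.0
```

```bash
python3 go.py 560 -18 75 2.975;python3 - <<'E'
from h import *
b=camera('side')[:,:,::-1];cv2.imwrite('pics/raw9.png',b)
cv2.imwrite('pics/s9.png',crop(b,215,160,280,225,9))
E
```

```text
pos [560.  -19.  105.5] rot [-3.127  0.058  2.977] F [-0.3  0.6 -0.6] gap 41.0 t 20.1 
d [ 1.9  1.5 30.4] dyaw 0.002 rows 1 each [1.9080e+00 1.4750e+00 3.0378e+01 2.0000e-03]
```

View pics/s9.png

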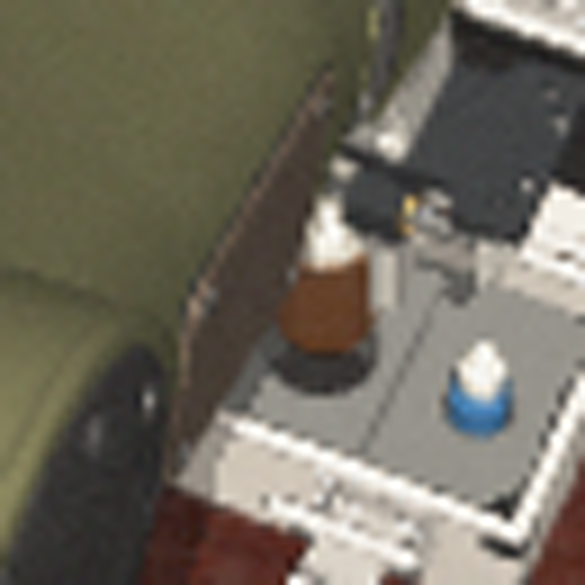

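```bash
cat > ex.py <<'E'
from h import *
def ext(c,r,n='side'):
    a=np.linspace(0,2*np.pi,73);P=np.array([proj(n,[c[0]+r*np.cos(t),c[1]+r*np.sin(t),c[2]]) for t in a])
    return P[:,0].min().round(2),P[:,0].max().round(2),P[:,1].min().round(2),P[:,1].max().round(2)
if __name__=='__main__':
    print('well pred',ext((562,-17,46),23),'vial pred',ext((560+1.3,-19,82.8),21.5))
    b=cv2.imread('pics/raw9.png');h=cv2.cvtColor(b,cv2.COLOR_BGR2HSV)
    np.set_printoptions(linewidth=220)
    print('V',h[192:206,242:260,2]);print('S',h[192:206,242:260,1])
E
python3 ex.py
```

```text
well pred (np.float64(244.07), np.float64(256.82), np.float64(192.93), np.float64(203.89)) vial pred (np.float64(244.98), np.float64(257.19), np.float64(188.14), np.float64(198.56))
V [[ 71  70  70  74  70  87  99  98 100 103 101  99  97  95 148 184 186 134]
 [ 71  69  70  70  80  91 101 100 100 101 100 100  98  94 147 185 184 135]
 [ 74  67  68  73  87  92  99 100 101  99  99  97  95  93 136 145 167 150]
 [ 70  71  72  73  85  91  98  98  98 100 103  97  96  86 108 147 151 151]
 [ 75  70  68  74  85  92  98 100 103 101  97  98  96  86 106 144 150 152]
 [ 70  71  78  77  77  89  98  97 100  94  97  95  94  82  87 136 153 147]
 [ 74  80  79  78  78  57  78  95  94  92  94  96  93  91  87 136 149 153]
 [ 79  92  77  78  66  60  58  53  54  53  51  62  58  82  83 140 148 149]
 [ 88  95  87  53  60  56  53  58  60  57  58  54  57  60  82 146 150 136]
 [ 95  96  95  93  58  56  57  55  58  58  55  57  59  57 124 149 149 121]
 [ 96  94 143 146  94  61  62  61  61  55  59  55  65 105 145 147 136 129]
 [ 95  96 147 151 149 126  91  66  63  57  85  92 141 149 151 149 125 148]
 [ 95 144 150 15
[... 487 characters left out ...]
135 148  43  18  19  15]
 [ 66  61  26  17  76 149 151 163 153 163 152 153 149  93  23  17  17  16]
 [ 59  32  19  16  16  49 137 166 165 158 160 149  77  20  18  17  15  18]
 [ 52  19   7  13  23  30  31  63  94  96  90  53  26  19  15  18  16  17]
 [ 29  11  12  14  26  27  10  13  30  27  18  33  31  17  19  16  17  15]
 [ 19  13  13  16  22  27  18  23  22  31  19  22  22  18  19  17  17  23]
 [ 13  16  18  17  19  21  37  38  17  28  30  28  27  15  18  17  15  18]
 [ 13  21  19  20  19  18  20  15  16  31  18  11  16  19  19  15  18  17]
 [ 11  16  17  19  17  21  19  17  19  19  18  19  17  17  17  19  20  14]
 [ 11  14  19  19  18  19  18  17  14  18  16  17  19  17  19  16  16  19]]
```

```bash
python3 go.py 564 -16.4 74 2.975
```

```text
pos [560.2 -19.3 106.2] rot [-3.127  0.058  2.977] F [ 0.6  0.1 -0.7] gap 41.3 t 20.15 
d [-1.4  3.9 32.2] dyaw 0.002 rows 1 each [-1.4240e+00  3.9110e+00  3.2238e+01  2.0000e-03]
```

drive_tool(
  motion=[-1,1.5,10,0,-1,1.5,10,0,0,0,10,0,0,0,0,0],
)

```text
clock: 20.48
eef_pos: [564.7, -18.8, 73.4]
eef_rot: [-3.127, 0.059, 2.974]
wrist_force: [0.1, -0.4, -2.0]
finger_gap: 41.1
```

```bash
python3 go.py 564 -16.4 74 2.975
python3 - <<'E'
from ex import *
b=camera('side')[:,:,::-1].copy();h=cv2.cvtColor(b,cv2.COLOR_BGR2HSV);p=read_state()['eef_pos']
np.set_printoptions(linewidth=220)
print('vial pred',ext((p[0]-.8,p[1]+.1,p[2]-22.7),21.5))
print('V',h[194:206,242:260,2]);print('S',h[194:206,242:260,1])
E
```

```text
pos [564.7 -18.8  73.4] rot [-3.127  0.059  2.974] F [ 0.1 -0.4 -2. ] gap 41.1 t 20.48 
d [ 1.1  2.3 -0.7] dyaw -0.001 rows 1 each [ 1.088e+00  2.256e+00 -6.760e-01 -1.000e-03]
vial pred (np.float64(245.11), np.float64(257.05), np.float64(192.07), np.float64(202.32))
V [[ 68  68  70  68  69  79  95 100 108 106 106  96  93  91 146 180 183 150]
 [ 68  72  69  66  72  89  98  99 101 100  97  99  94  87 145 180 175 152]
 [ 69  64  74  67  78  88  94  96  97 100  99  98  93  87 146 179 171 150]
 [ 66  68  69  70  81  91  95  95  96  99  99  99  91  85 144 180 174 149]
 [ 68  73  68  68  82  85  85  91  92  92  92  94  92  90 107 148 148 151]
 [ 72  69  71  80  77  81  86  87  94  95  92  89  86  88  86 138 145 146]
 [ 70  74  85  53  59  82  86  84  89  93  89  89  87  86  72 145 146 135]
 [ 73  93  96  66  53  62  86  88  90  88  91  88  88  53 121 145 148 120]
 [ 81  89  95 142  94  59  53  69  76  76  67  59  66 107 142 146 132 126]
 [ 94  97 141 146 144 124  88  69  64  58  85  88 140 145 145 146 120 143]
 [ 94  95 143 145 149 145 142 144 145 145 144 144 147 147 144 134 132 147]
 [ 96
[... 273 characters left out ...]
156 149  26  23  24  25]
 [ 70  71  59  62 132 146 150 148 159 147 155 139 154 147  27  28  25  19]
 [ 68  63  75  71 134 144 159 154 158 158 172 149 141 133  76  22  17  20]
 [ 53  70  32  19 132 173 166 167 149 158 150 158 163 145 110  18  16  17]
 [ 62  48  12  14 112 155 151 161 163 154 163 160 155 166  32  18  17  13]
 [ 63  22  16  12  34  90 163 154 161 171 160 156 159  72  17  16  19  17]
 [ 41   9  19  18  19  30  77 144 154 158 129 108  31  17  16  17  14  18]
 [ 19  21  14  17  16  19  20  22  28  31  18  17  16  16  19  17  15  18]
 [ 16  13  18  18  19  19  18  19  19  21  18  16  19  19  18  15  19  19]
 [ 13  14  17  19  19  17  19  19  19  21  16  17  16  19  21  18  19  21]]
```

drive_tool(
  motion=[1.2,2.2,0,0,0.2,0,4,0,0.2,0,4,0],
)

```text
clock: 20.78
eef_pos: [564.9, -16.6, 66.8]
eef_rot: [-3.127, 0.062, 2.974]
wrist_force: [-0.5, -0.4, -0.3]
finger_gap: 41.0
```

```bash
python3 go.py 564 -16.4 50 2.975
```

```text
pos [564.9 -16.6  66.8] rot [-3.127  0.062  2.974] F [-0.5 -0.4 -0.3] gap 41.0 t 20.78 
d [ 2.   0.3 16.7] dyaw -0.001 rows 1 each [ 1.9540e+00  3.0400e-01  1.6733e+01 -1.0000e-03]
```

drive_tool(
  motion=[0.6,0,4,0,0.3,0,4,0,0.3,0,4,0],
)

```text
clock: 21.03
eef_pos: [564.7, -16.7, 54.1]
eef_rot: [-3.127, 0.063, 2.974]
wrist_force: [0.2, 0.1, -0.4]
finger_gap: 41.1
```

drive_tool(
  motion=[0.3,0,3,0,0,0,0,0,0,0,0,0],
)

```text
clock: 21.28
eef_pos: [564.0, -16.7, 49.6]
eef_rot: [-3.127, 0.061, 2.974]
wrist_force: [0.5, -0.0, -0.5]
finger_gap: 40.6
```

drive_tool(
  motion=[0,0,0,0,0,0,0,0,0,0,0,0],
  jaw=0.4,
)

```text
clock: 21.53
eef_pos: [564.4, -16.7, 50.1]
eef_rot: [-3.127, 0.062, 2.974]
wrist_force: [1.0, 0.4, -0.4]
finger_gap: 55.5
```

drive_tool(
  motion=[0,0,-10,0,0,0,-30,0,0,0,-40,0,0,0,-40,0,20,0,-40,0,40,40,0,0,40,40,0,0,30,40,0,0],
)

```text
clock: 22.2
eef_pos: [466.8, 96.2, 208.4]
eef_rot: [-3.129, 0.068, 2.966]
wrist_force: [-0.3, 0.4, 0.4]
finger_gap: 56.6
```

drive_tool(
  motion=[0,41,0,0,0,41,0,0,0,41,0,0,0,0,0,0],
  jaw=1,
)

```text
clock: 22.53
eef_pos: [483.8, 226.1, 213.0]
eef_rot: [-3.134, 0.074, 2.968]
wrist_force: [-0.5, -1.0, 0.1]
finger_gap: 33.3
```

```bash
python3 go.py 640 100 200
python3 - <<'E'
from m import *
a=camera('top')[:,:,::-1].copy();b=camera('side')[:,:,::-1].copy()
cv2.imwrite('pics/s10.png',np.hstack([crop(a,195,120,305,225,3.5),crop(b,195,125,305,230,3.5)]))
W=((0,0,150),(179,70,255))
for k,p in(('med',[562.5,-16,89]),('spray',[550.5,-82.5,85])):print(k,[np.round(proj(n,p),1) for n in('top','side')])
for n,im,bx in(('top',a,(250,172,290,195)),('side',b,(240,175,275,205))):print(n,[(c.round(1),st) for c,st in blobs(im,*W,bx,12)])
E
```

```text
pos [483.8 226.1 213. ] rot [-3.134  0.074  2.968] F [-0.5 -1.   0.1] gap 33.3 t 22.53 
d [-174.2  -97.    26.7] dyaw 0 rows 5 each [-34.848 -19.391   5.346   0.   ]
med [array([259.9, 182.1]), array([250.4, 191.9])]
spray [array([281.7, 184.4]), array([268.1, 199.4])]
top [(array([259.9, 182.8]), array([ 15,  14, 166], dtype=int32)), (array([281.5, 185. ]), array([ 6,  7, 31], dtype=int32))]
side [(array([259.5, 181.5]), array([ 35,  18, 373], dtype=int32)), (array([250.8, 193.1]), array([ 13,  13, 126], dtype=int32)), (array([268.3, 200.8]), array([ 6,  7, 33], dtype=int32))]
```

View pics/s10.png

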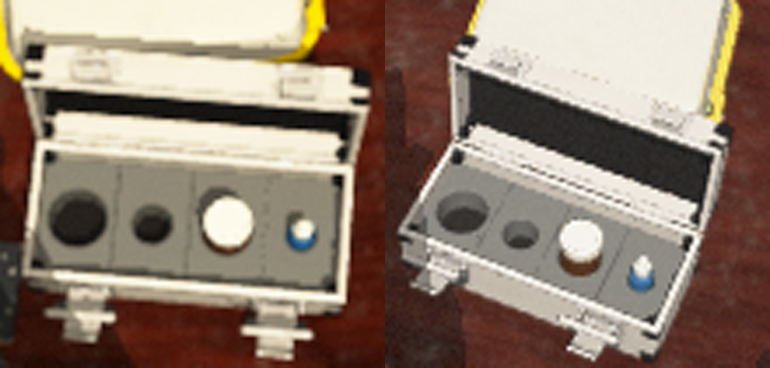

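Run:
```python
from m import *
t=cv2.imread('pics/top0.png');s=cv2.imread('pics/side0.png')
r=lambda im,x,y:crop(im,x,y,x+48,y+48,5.4)
A=np.hstack([r(t,95,130),r(t,310,95),r(t,375,190)]);B=np.hstack([r(s,130,122),r(s,310,150),r(s,342,235)])
cv2.imwrite('pics/s11.png',np.vstack([A,B]))
print(tri((116,160),(147.5,150)),tri((348,124),(342,176)))
```

```text
(array([695.76718678, 446.02819087,  16.83235759]), [np.float64(1.22284739256068), np.float64(1.2228473925607115)]) (array([ 747.37247812, -326.29988848,   37.95132218]), [np.float64(1.7652952665300943), np.float64(1.765295266530065)])
```

View pics/s11.png

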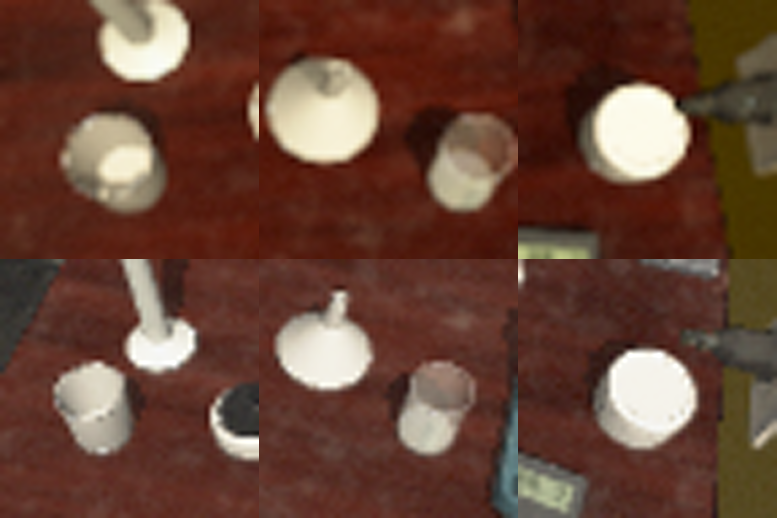

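```bash
cat > cs.py <<'E'
from h import *
O=np.array([568,18,0.]);yaw=-0.167
ex=np.array([np.cos(yaw),np.sin(yaw),0]);ey=np.array([-np.sin(yaw),np.cos(yaw),0])
def W(x,y,z):return O+x*ex+y*ey+[0,0,z]
def lid(a,x,y,z):  # x,z relative to hinge, closed lid
    return W(62+x*np.cos(a)+z*np.sin(a),y,72-x*np.sin(a)+z*np.cos(a))
E
python3 - <<'E'
from cs import *
from m import tri
for a in(1.57,1.65,1.75,1.85):
    print(a,[np.round(proj(n,lid(a,x,y,z)),1).tolist() for n in('top','side') for x,z in((-124,38),(-124,0)) for y in(143,-143)])
print('rim',[np.round(proj(n,W(x,y,72)),1).tolist() for n in('top','side') for x,y in((-62,143),(-62,-143),(62,143),(62,-143))])
print('box',tri((198,75),(236,110))[0],tri((278,68),(297,122))[0])
E
```

```text
1.57 [[202.1, 135.3], [300.3, 142.9], [200.7, 147.7], [299.6, 155.4], [215.5, 136.1], [292.7, 162.9], [210.6, 143.8], [288.8, 171.5]]
1.65 [[202.6, 132.6], [300.4, 140.1], [201.1, 144.5], [299.7, 152.2], [216.9, 134.8], [293.6, 161.4], [211.9, 141.9], [289.8, 169.3]]
1.75 [[203.3, 129.4], [300.5, 136.9], [201.6, 140.7], [299.9, 148.3], [218.4, 133.5], [294.6, 159.7], [213.6, 139.7], [291.0, 166.8]]
1.85 [[204.0, 126.6], [300.5, 134.0], [202.2, 137.1], [300.1, 144.7], [219.9, 132.5], [295.5, 158.5], [215.2, 137.8], [292.2, 164.6]]
rim [[201.1, 198.3], [293.4, 205.7], [205.4, 160.0], [295.8, 167.1], [197.8, 190.8], [272.3, 219.8], [213.4, 165.1], [285.1, 191.5]]
box [959.612759   151.28455953  55.86401034] [ 961.22626095 -114.44278055   53.28902147]
```

```bash
python3 go.py 716 54 240 2.975
```

```text
pos [483.7 222.1 212.8] rot [-3.132  0.074  2.966] F [-0.5  0.1 -0.3] gap 25.3 t 22.63 
d [-259.4 -125.1   -6.9] dyaw -0.009 rows 7 each [-3.7053e+01 -1.7874e+01 -9.9200e-01 -1.0000e-03]
```

drive_tool(
  motion=[-20,0,-25,0,-37,-10,-5,0,-37,-18,0,0,-37,-18,0,0,-37,-18,0,0,-37,-18,0,0,-30,-18,0,0,0,0,0,0],
)

```text
clock: 23.3
eef_pos: [695.9, 67.9, 267.0]
eef_rot: [-3.131, 0.075, 2.962]
wrist_force: [-0.3, -0.1, 0.5]
finger_gap: 0.8
```

```bash
python3 go.py 716 54 230 2.975
```

```text
pos [695.9  67.9 267. ] rot [-3.131  0.075  2.962] F [-0.3 -0.1  0.5] gap 0.8 t 23.3 
d [-19.4  -9.6  38.7] dyaw -0.013 rows 1 each [-1.9373e+01 -9.6430e+00  3.8677e+01 -1.3000e-02]
```

drive_tool(
  motion=[-12,-8,10,-0.01,-12,-4,20,0,2,0,30,0,2,0,25,0,0,0,0,0],
)

```text
clock: 23.72
eef_pos: [720.4, 37.5, 184.8]
eef_rot: [-3.13, 0.078, 2.961]
wrist_force: [-0.3, -0.4, -1.3]
finger_gap: 0.7
```

```bash
python3 go.py 716 54 180 2.975; python3 -c "
from cs import *
for a in(1.64,1.4,1.2,1,.8,.6,.4,.2,0):print(a,lid(a,-112,60,38).round(0),lid(a,-112,60,38+8).round(0))"
```

```text
pos [720.4  37.5 184.8] rot [-3.13   0.078  2.961] F [-0.3 -0.4 -1.3] gap 0.7 t 23.72 
d [ 7.7 15.5  4.1] dyaw -0.014 rows 1 each [ 7.670e+00  1.547e+01  4.056e+00 -1.400e-02]
1.64 [684.  59. 181.] [692.  58. 181.]
1.4 [657.  64. 189.] [665.  62. 190.]
1.2 [634.  68. 190.] [641.  66. 193.]
1 [611.  72. 187.] [618.  70. 191.]
0.8 [589.  75. 179.] [595.  74. 184.]
0.6 [569.  79. 167.] [574.  78. 173.]
0.4 [552.  82. 151.] [555.  81. 158.]
0.2 [538.  84. 131.] [540.  84. 139.]
0 [529.  85. 110.] [529.  85. 118.]
```

drive_tool(
  motion=[5,12,0,-0.014,12,3,2,0,12,0,0,0,12,0,0,0],
)

```text
clock: 24.05
eef_pos: [683.5, 57.8, 186.5]
eef_rot: [-3.13, 0.086, 2.974]
wrist_force: [7.1, -1.9, 6.1]
finger_gap: 0.2
```

drive_tool(
  motion=[12,0,0,0,12,0,0,0,12,0,0,0],
)

```text
clock: 24.3
eef_pos: [648.8, 64.4, 192.8]
eef_rot: [-3.131, 0.102, 2.976]
wrist_force: [3.7, -0.9, -1.5]
finger_gap: 0.2
```

drive_tool(
  motion=[13,0,5,0,13,0,5,0,13,0,5,0,13,0,5,0],
)

```text
clock: 24.63
eef_pos: [601.8, 73.6, 182.0]
eef_rot: [-3.134, 0.127, 2.979]
wrist_force: [4.8, -1.0, 0.3]
finger_gap: 0.6
```

```bash
python3 go.py 575 79 172 2.975
```

```text
pos [601.8  73.6 182. ] rot [-3.134  0.127  2.979] F [ 4.8 -1.   0.3] gap 0.6 t 24.63 
d [28.3  1.   6.5] dyaw 0.004 rows 1 each [2.8345e+01 1.0080e+00 6.4650e+00 4.0000e-03]
```

drive_tool(
  motion=[14,0.5,3,0,14,0.5,5,0,12,0,11,0],
)

```text
clock: 24.88
eef_pos: [565.9, 81.9, 167.4]
eef_rot: [-3.137, 0.143, 2.981]
wrist_force: [-0.5, -0.4, 4.5]
finger_gap: 0.6
```

```bash
python3 go.py 545 83 142 2.975
```

```text
pos [565.9  81.9 167.4] rot [-3.137  0.143  2.981] F [-0.5 -0.4  4.5] gap 0.6 t 24.88 
d [24.2 -2.2 22.2] dyaw 0.006 rows 1 each [ 2.4158e+01 -2.1880e+00  2.2161e+01  6.0000e-03]
```

drive_tool(
  motion=[8,-0.5,8,0,8,-0.5,9,0,8,-0.5,10,0],
)

```text
clock: 25.13
eef_pos: [546.4, 85.4, 145.0]
eef_rot: [-3.141, 0.156, 2.983]
wrist_force: [1.0, 0.1, 1.5]
finger_gap: 0.3
```

```bash
python3 go.py 533 84 118 2.975
```

```text
pos [546.4  85.4 145. ] rot [-3.141  0.156  2.983] F [1.  0.1 1.5] gap 0.3 t 25.13 
d [17.  -3.5 24.7] dyaw 0.008 rows 1 each [ 1.7048e+01 -3.4660e+00  2.4697e+01  8.0000e-03]
```

drive_tool(
  motion=[5,-1,8,0,5,-1,9,0,3,-1,7,0,1,0,4,0],
)

```text
clock: 25.47
eef_pos: [536.4, 85.5, 119.1]
eef_rot: [3.14, 0.163, 2.986]
wrist_force: [-1.2, -0.0, 1.3]
finger_gap: 0.7
```

drive_tool(
  motion=[0.3,0,3,0,0.3,0,3,0],
)

```text
clock: 25.63
eef_pos: [536.9, 85.4, 112.8]
eef_rot: [3.14, 0.163, 2.986]
wrist_force: [-0.6, -0.1, 2.3]
finger_gap: 0.5
```

drive_tool(
  motion=[0.3,0,3,0,0.3,0,2,0],
)

```text
clock: 25.8
eef_pos: [537.7, 85.5, 110.3]
eef_rot: [3.14, 0.164, 2.986]
wrist_force: [-28.4, -1.4, 47.1]
finger_gap: 0.3
```

drive_tool(
  motion=[0,0,-10,0,0,0,-30,0,10,0,-30,0],
)

```text
clock: 26.05
eef_pos: [515.9, 87.9, 174.9]
eef_rot: [-3.141, 0.157, 2.985]
wrist_force: [-1.1, -0.6, 0.6]
finger_gap: 0.5
```

```bash
python3 go.py 449 124 165 2.975
python3 - <<'E'
from cs import *
from m import blobs
a=camera('top')[:,:,::-1].copy();b=camera('side')[:,:,::-1].copy()
cv2.imwrite('pics/lt.png',a);cv2.imwrite('pics/ls.png',b)
for k in(0,.1,.3):print(k,[np.round(proj(n,lid(k,-124,y,38)),1).tolist() for n in('top','side') for y in(143,-143)])
E
```

```text
pos [515.9  87.9 174.9] rot [-3.141  0.157  2.985] F [-1.1 -0.6  0.6] gap 0.5 t 26.05 
d [72.4 25.2 -1.4] dyaw 0.01 rows 2 each [ 3.6181e+01  1.2620e+01 -6.9100e-01  5.0000e-03]
0 [[199.6, 195.8], [294.4, 203.4], [196.5, 185.0], [273.1, 214.5]]
0.1 [[199.3, 193.5], [294.8, 201.1], [196.7, 182.1], [273.8, 211.7]]
0.3 [[198.8, 187.7], [295.7, 195.5], [197.6, 175.7], [275.7, 205.3]]
```

drive_tool(
  motion=[34,12,0,0.005,34,12,0,0.005,0,0,0,0,0,0,0,0],
)

```text
clock: 26.48
eef_pos: [452.8, 123.2, 165.5]
eef_rot: [3.139, 0.164, 2.974]
wrist_force: [1.0, -0.0, -0.1]
finger_gap: 0.7
```

```bash
python3 go.py 449 124 89 2.975
```

```text
pos [452.8 123.2 165.5] rot [3.139 0.164 2.974] F [ 1.  -0.  -0.1] gap 0.7 t 26.48 
d [16.3 -0.1 74.8] dyaw -0.001 rows 2 each [ 8.1540e+00 -3.2000e-02  3.7401e+01 -1.0000e-03]
```

drive_tool(
  motion=[6,0,25,0,6,0,25,0,5,0,20,0,0,0,0,0],
)

```text
clock: 26.82
eef_pos: [450.6, 123.8, 91.1]
eef_rot: [3.138, 0.168, 2.974]
wrist_force: [0.2, -0.3, 0.1]
finger_gap: 0.3
```

```bash
python3 go.py 496.3 116 90 2.975
```

```text
pos [450.6 123.8  91.1] rot [3.138 0.168 2.974] F [ 0.2 -0.3  0.1] gap 0.3 t 26.82 
d [-45.5  -0.1   8.8] dyaw -0.001 rows 2 each [-2.274e+01 -4.100e-02  4.406e+00 -1.000e-03]
```

drive_tool(
  motion=[-9,0,1.8,0,-9,0,1.8,0,-9,0,1.8,0],
)

```text
clock: 27.07
eef_pos: [480.9, 118.4, 91.2]
eef_rot: [3.138, 0.167, 2.974]
wrist_force: [0.7, 0.6, 0.7]
finger_gap: 0.4
```

drive_tool(
  motion=[-7,0,1.3,0,-7,0,1.3,0,-4,0,0.8,0],
)

```text
clock: 27.32
eef_pos: [504.4, 114.4, 93.3]
eef_rot: [3.137, 0.171, 2.972]
wrist_force: [0.5, -0.3, 0.9]
finger_gap: 0.5
```

```bash
python3 go.py 496.3 116 90 2.975
python3 - <<'E'
from cs import *
a=camera('top')[:,:,::-1].copy();b=camera('side')[:,:,::-1].copy()
cv2.imwrite('pics/lt2.png',a);cv2.imwrite('pics/ls2.png',b)
cv2.imwrite('pics/s12.png',np.hstack([crop(a,190,150,300,230,3.5),crop(b,185,165,295,245,3.5)]))
E
```

```text
pos [504.4 114.4  93.3] rot [3.137 0.171 2.972] F [ 0.5 -0.3  0.9] gap 0.5 t 27.32 
d [8.6 0.2 1.8] dyaw -0.003 rows 1 each [ 8.636e+00  1.930e-01  1.805e+00 -3.000e-03]
```

View pics/s12.png

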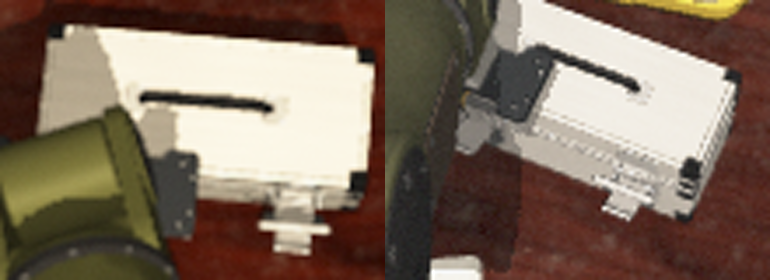

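drive_tool(
  motion=[20,0,-3.5,0,35,0,-6,0,5,-40,-1,0,0,-41,0,0,0,-41,0,0,0,-38,0,0,0,0,0,0],
)

```text
clock: 28.0
eef_pos: [412.3, -32.8, 92.7]
eef_rot: [3.136, 0.174, 2.985]
wrist_force: [0.7, 1.2, -0.4]
finger_gap: 0.7
```

```bash
python3 go.py 420.8 -43.4 90 2.975
```

```text
pos [412.3 -32.8  92.7] rot [3.136 0.174 2.985] F [ 0.7  1.2 -0.4] gap 0.7 t 28.0 
d [-9.5 -9.2  4.4] dyaw 0.01 rows 1 each [-9.471 -9.186  4.402  0.01 ]
```

drive_tool(
  motion=[-4,-9,1,0.01,-9,0,1.8,0,-9,0,1.8,0,0,0,0,0],
)

```text
clock: 28.33
eef_pos: [434.3, -47.0, 93.0]
eef_rot: [3.134, 0.176, 2.97]
wrist_force: [0.1, 0.1, -0.9]
finger_gap: 0.6
```

```bash
python3 go.py 474 -52.4 92 2.975
```

```text
pos [434.3 -47.   93. ] rot [3.134 0.176 2.97 ] F [ 0.1  0.1 -0.9] gap 0.6 t 28.33 
d [-39.3   1.4   8. ] dyaw -0.005 rows 1 each [-3.929e+01  1.390e+00  8.010e+00 -5.000e-03]
```

drive_tool(
  motion=[-9,0.5,2,0,-9,0.5,2,0,-9,0.4,2,0,-7,0,1.4,0,-5,0,1,0],
)

```text
clock: 28.75
eef_pos: [477.1, -48.6, 90.7]
eef_rot: [3.134, 0.174, 2.976]
wrist_force: [-0.4, -1.5, 0.4]
finger_gap: -0.0
```

drive_tool(
  motion=[20,0,-3.5,0,35,0,-6,0,40,0,-12,0,40,0,-20,0,0,0,0,0],
)

```text
clock: 29.17
eef_pos: [339.7, -25.0, 106.6]
eef_rot: [3.134, 0.174, 2.978]
wrist_force: [-0.3, -1.0, 1.6]
finger_gap: 1.0
```

```bash
python3 go.py 474 -52.4 92 2.975
python3 - <<'E'
from cs import *
a=camera('top')[:,:,::-1].copy();b=camera('side')[:,:,::-1].copy()
cv2.imwrite('pics/lt3.png',a);cv2.imwrite('pics/ls3.png',b)
cv2.imwrite('pics/s13.png',np.hstack([crop(a,195,180,295,240,4),crop(b,185,165,285,235,4)[:240]]))
for s in(85,-85):print(s,'seat+7',[np.round(proj(n,W(-66,s,93)),1).tolist() for n in('top','side')],'out',[np.round(proj(n,W(-97,s,95)),1).tolist() for n in('top','side')])
E
```

```text
pos [339.7 -25.  106.6] rot [3.134 0.174 2.978] F [-0.3 -1.   1.6] gap 1.0 t 29.17 
d [-132.3   -5.4   38.1] dyaw 0.003 rows 4 each [-3.3082e+01 -1.3580e+00  9.5310e+00  1.0000e-03]
85 seat+7 [[219.1, 199.7], [211.3, 194.3]] out [[218.0, 209.6], [207.2, 201.0]]
-85 seat+7 [[274.8, 204.2], [256.3, 211.7]] out [[274.1, 214.1], [252.7, 218.9]]
```

View pics/s13.png

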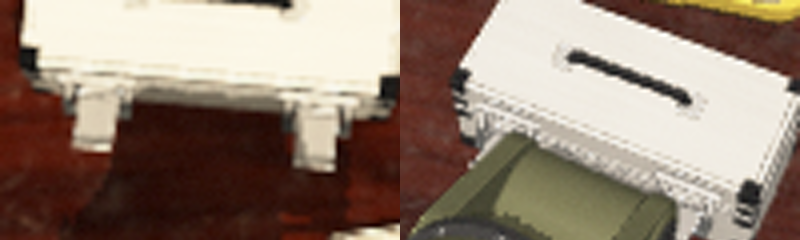

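```bash
cat > lev.py <<'E'
from cs import *
import sys
from scipy.spatial.transform import Rotation as Ro
side=float(sys.argv[1]);s=read_state();R=Ro.from_euler('xyz',s['eef_rot']).as_matrix()
print('pos',s['eef_pos'].round(1),'case',[(ex@(s['eef_pos']-O)).round(1),(ey@(s['eef_pos']-O)).round(1)],'rot',s['eef_rot'].round(3))
prev=s['eef_pos']
for a in(1.9,1.57,1.25,1.0,.75,.5,.3,.15,0,-.1):
    h=1+8*max(0,np.cos(a))**1;r=36
    p=W(-70-r*np.sin(a)-(4+h)*np.cos(a),side*85,56-r*np.cos(a)+(4+h)*np.sin(a))
    print(a,p.round(1),'step',(R.T@(p-prev)).round(1));prev=p
E
python3 lev.py -1; python3 go.py 449.4 -48.2 100 2.975
```

```text
pos [343.4 -25.8 105.8] case [np.float64(-214.2), np.float64(-80.5)] rot [3.134 0.174 2.977]
1.9 [452.8 -48.8  72.4] step [-104.2   -5.2   52.2]
1.57 [449.3 -48.2  61. ] step [ 5.5 -0.1 10.6]
1.25 [448.8 -48.1  51.8] step [ 2.1 -0.1  9. ]
1.0 [450.  -48.3  44.4] step [ 0.1 -0.1  7.5]
0.75 [452.8 -48.8  37.1] step [-1.5 -0.1  7.7]
0.5 [457.4 -49.6  30.2] step [-3.4 -0.1  7.6]
0.3 [462.4 -50.4  25.3] step [-4.2 -0.1  5.6]
0.15 [467.  -51.2  22.3] step [-4.  -0.   3.8]
0 [472. -52.  20.] step [-4.7 -0.   3.2]
-0.1 [475.7 -52.6  18.9] step [-3.5 -0.   1.7]
pos [343.4 -25.8 105.8] rot [3.134 0.174 2.977] F [-0.4 -0.6  0.5] gap 0.1 t 29.27 
d [-105.6   -5.    24.4] dyaw 0.002 rows 3 each [-3.5188e+01 -1.6640e+00  8.1340e+00  1.0000e-03]
```

drive_tool(
  motion=[-33,-2,7,0,-33,-2,7,0,-33,-1,7,0,0,0,0,0],
)

```text
clock: 29.6
eef_pos: [450.3, -48.3, 100.6]
eef_rot: [3.134, 0.175, 2.978]
wrist_force: [-0.0, 0.9, -0.5]
finger_gap: 0.5
```

```bash
python3 lev.py -1 | head -4
```

```text
pos [450.3 -48.3 100.6] case [np.float64(-105.0), np.float64(-85.0)] rot [3.134 0.175 2.978]
1.9 [452.8 -48.8  72.4] step [ 2.4 -0.3 28.3]
1.57 [449.3 -48.2  61. ] step [ 5.5 -0.1 10.6]
1.25 [448.8 -48.1  51.8] step [ 2.1 -0.1  9. ]
```

drive_tool(
  motion=[1.2,0,14,0,1.2,0,14,0,2.8,0,5.3,0,2.8,0,5.3,0],
)

```text
clock: 29.93
eef_pos: [454.4, -48.7, 56.4]
eef_rot: [3.134, 0.172, 2.978]
wrist_force: [1.5, -0.6, 2.8]
finger_gap: 0.2
```

drive_tool(
  motion=[1,0,4.5,0,1,0,4.5,0,0,0,4,0,0,0,4,0],
)

```text
clock: 30.27
eef_pos: [456.4, -48.8, 38.5]
eef_rot: [3.134, 0.174, 2.978]
wrist_force: [-1.8, -0.3, 6.0]
finger_gap: 0.8
```

```bash
python3 lev.py -1
```

```text
pos [456.4 -48.8  38.5] case [np.float64(-98.9), np.float64(-84.4)] rot [3.134 0.174 2.978]
1.9 [452.8 -48.8  72.4] step [ -2.4  -0.3 -34. ]
1.57 [449.3 -48.2  61. ] step [ 5.5 -0.1 10.6]
1.25 [448.8 -48.1  51.8] step [ 2.1 -0.1  9. ]
1.0 [450.  -48.3  44.4] step [ 0.1 -0.1  7.5]
0.75 [452.8 -48.8  37.1] step [-1.5 -0.1  7.7]
0.5 [457.4 -49.6  30.2] step [-3.4 -0.1  7.6]
0.3 [462.4 -50.4  25.3] step [-4.2 -0.1  5.6]
0.15 [467.  -51.2  22.3] step [-4.  -0.   3.8]
0 [472. -52.  20.] step [-4.7 -0.   3.2]
-0.1 [475.7 -52.6  18.9] step [-3.5 -0.   1.7]
```

drive_tool(
  motion=[-0.5,0,4,0,-0.5,0,4,0,-2,0,3,0,-2.5,0,3,0],
)

```text
clock: 30.6
eef_pos: [464.0, -49.8, 25.4]
eef_rot: [3.134, 0.174, 2.978]
wrist_force: [-1.6, 0.7, 2.3]
finger_gap: 0.4
```

drive_tool(
  motion=[-4,0,3,0,-4.5,0,2.5,0,-4,0,1.5,0],
)

```text
clock: 30.85
eef_pos: [473.8, -51.2, 18.4]
eef_rot: [3.134, 0.161, 2.979]
wrist_force: [-48.3, 7.8, 31.9]
finger_gap: 0.6
```

```bash
python3 lev.py -1 | head -1
```

```text
pos [473.8 -51.2  18.4] case [np.float64(-81.4), np.float64(-83.9)] rot [3.134 0.161 2.979]
```

drive_tool(
  motion=[6,0,-1,0,25,0,-10,0,25,0,-30,0,10,20,-30,0,0,41,-5,0,0,41,0,0,0,41,0,0,0,15,0,0],
)

```text
clock: 31.52
eef_pos: [422.1, 120.6, 86.5]
eef_rot: [3.131, 0.159, 2.969]
wrist_force: [0.2, 0.4, 0.2]
finger_gap: 0.3
```

drive_tool(
  motion=[0,0,0,0],
)

```text
clock: 31.6
eef_pos: [422.8, 123.3, 86.7]
eef_rot: [3.13, 0.16, 2.973]
wrist_force: [-0.3, 0.1, -0.3]
finger_gap: -0.1
```

```bash
python3 lev.py 1 | head -3; python3 -c "
from cs import *;print(W(-105,85,100))"
```

```text
pos [422.8 123.3  86.7] case [np.float64(-160.7), np.float64(79.7)] rot [3.13  0.16  2.973]
1.9 [481.1 118.8  72.4] step [-55.2   5.1  23.5]
1.57 [477.6 119.4  61. ] step [ 5.3 -0.1 10.7]
[478.58988402 119.27107761 100.        ]
```

drive_tool(
  motion=[-10,1,-8,0,-22,2,2,0,-22,2,3,0,0,0,0,0],
)

```text
clock: 31.93
eef_pos: [477.8, 119.2, 98.2]
eef_rot: [3.131, 0.16, 2.977]
wrist_force: [-0.2, -0.1, -0.2]
finger_gap: 0.2
```

```bash
python3 lev.py 1 | head -4
```

```text
pos [477.8 119.2  98.2] case [np.float64(-105.7), np.float64(84.8)] rot [3.131 0.16  2.977]
1.9 [481.1 118.8  72.4] step [ 0.8 -0.1 26. ]
1.57 [477.6 119.4  61. ] step [ 5.3 -0.1 10.7]
1.25 [477.1 119.5  51.8] step [ 2.  -0.1  9. ]
```

drive_tool(
  motion=[1,0,13,0,1,0,13,0,3,0,5.3,0,3,0,5.3,0],
)

```text
clock: 32.27
eef_pos: [478.0, 117.0, 60.3]
eef_rot: [3.129, 0.163, 2.974]
wrist_force: [2.7, 1.2, 1.7]
finger_gap: 0.5
```

drive_tool(
  motion=[1,0,4.5,0,1,0,4.5,0,0,0,4,0,0,0,4,0],
)

```text
clock: 32.6
eef_pos: [478.5, 116.5, 42.7]
eef_rot: [3.129, 0.165, 2.974]
wrist_force: [1.2, -0.9, 4.7]
finger_gap: 0.3
```

```bash
python3 lev.py 1
```

```text
pos [478.5 116.5  42.7] case [np.float64(-104.6), np.float64(82.2)] rot [3.129 0.165 2.974]
1.9 [481.1 118.8  72.4] step [ -7.    3.1 -28.9]
1.57 [477.6 119.4  61. ] step [ 5.4 -0.1 10.7]
1.25 [477.1 119.5  51.8] step [ 2.  -0.1  9. ]
1.0 [478.3 119.3  44.4] step [ 0.  -0.1  7.5]
0.75 [481.1 118.9  37.1] step [-1.6 -0.1  7.7]
0.5 [485.7 118.1  30.2] step [-3.5 -0.1  7.6]
0.3 [490.7 117.2  25.3] step [-4.2 -0.1  5.6]
0.15 [495.2 116.5  22.3] step [-4.  -0.   3.7]
0 [500.3 115.6  20. ] step [-4.7 -0.   3.1]
-0.1 [503.9 115.   18.9] step [-3.5 -0.   1.7]
```

drive_tool(
  motion=[-0.5,0.5,4,0,-1,0.5,4,0,-1.7,0,4,0,-1.8,0,4,0],
)

```text
clock: 32.93
eef_pos: [486.1, 116.4, 26.9]
eef_rot: [3.13, 0.164, 2.974]
wrist_force: [-2.0, 0.6, 3.2]
finger_gap: 0.4
```

drive_tool(
  motion=[-4.2,0,5,0,-4,0,3.5,0,-4.5,0,2,0],
)

```text
clock: 33.18
eef_pos: [499.9, 114.1, 16.5]
eef_rot: [3.131, 0.161, 2.975]
wrist_force: [-1.3, 0.5, -0.4]
finger_gap: 0.4
```

```bash
python3 lev.py 1|head -1
```

```text
pos [499.9 114.1  16.5] case [np.float64(-83.1), np.float64(83.4)] rot [3.131 0.161 2.975]
```

drive_tool(
  motion=[-3,0,0,0],
)

```text
clock: 33.27
eef_pos: [501.5, 113.5, 15.9]
eef_rot: [3.132, 0.156, 2.975]
wrist_force: [-28.8, 7.8, 19.8]
finger_gap: 0.3
```

drive_tool(
  motion=[6,0,-1,0,25,0,-10,0,30,0,-30,0,30,20,-30,0,20,41,-30,0,0,41,0,0,0,41,0,0,0,41,0,0],
)

```text
clock: 33.93
eef_pos: [412.1, 302.8, 94.7]
eef_rot: [3.13, 0.154, 2.965]
wrist_force: [0.8, -2.3, 0.8]
finger_gap: 0.7
```

```bash
python3 lev.py 1|head -1
python3 - <<'E'
from cs import *
a=camera('top')[:,:,::-1].copy();b=camera('side')[:,:,::-1].copy()
cv2.imwrite('pics/s14.png',np.vstack([crop(a,190,155,310,225,4)[:280],crop(b,185,165,305,235,4)[:280]]))
for s in(85,-85):print(s,'seat',[np.round(proj(n,W(-69,s,86)),1).tolist() for n in('top','side')],'tip flat',[np.round(proj(n,W(-75,s,5)),1).tolist() for n in('top','side')])
E
```

```text
pos [412.1 302.8  94.7] case [np.float64(-201.0), np.float64(254.9)] rot [3.13  0.154 2.965]
85 seat [[219.2, 201.1], [211.1, 196.0]] tip flat [[221.0, 207.9], [212.1, 208.6]]
-85 seat [[274.6, 205.6], [255.9, 213.4]] tip flat [[273.4, 212.1], [254.6, 225.5]]
```

View pics/s14.png

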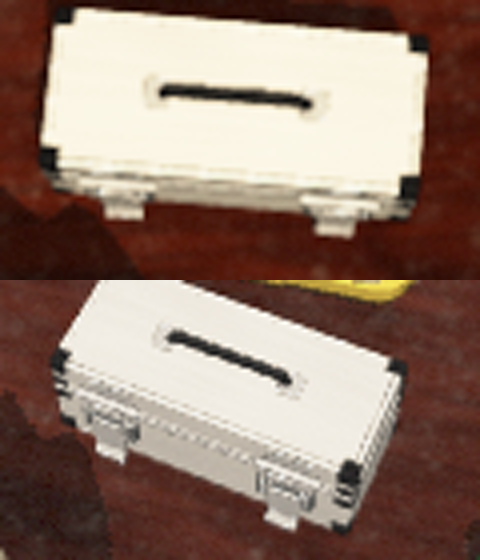

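```bash
python3 -c "
from cell import *
print(read_state()['wrist_force'],read_state()['clock']);sign_off()"
```

```text
[ 0.20810336 -0.02248502  0.21048186] 34.0333
the job is handed in; nothing more can be done
```

The case is packed, closed and latched, and I handed it in at 34 s on the robot's clock, with the arm clear of everything. Hand-in reports no verdict; the results below are from my own camera and force checks.

- **What was there:** only the medium vial and the spray bottle were waiting. I found no wide or narrow vial; the other white items beside the case were the ointment jar, two cups and a funnel.
- **Vials:** both stand in their own wells. Before I closed the lid, the tops of both were within about 1.5 pixels of where they should be when fully down, in both cameras.
- **Lid:** closed. I pressed it to its stop (47 N at a fingertip height of 110 mm), and the last picture shows it flat on the case.
- **Latches:** both levers reached a hard stop at the same depth. In the last picture both levers lie flat and symmetric, and both loop bars are within about 1 pixel of the keeper seats. I could not measure the lever angles directly.

- **Slip on the way:** the spray bottle tilted in the grip on its first try at the well. I stood it on the block, gripped it lower and put it in on the second try.
- **Tool tilt:** the tool drifted to a lean of about 0.17 rad over the run. The motion rows can't correct that, so I worked around it.
- **Bystanders:** I touched neither the amber bottle nor the ointment jar, but I did not measure their positions again at the end.
- **Pictures:** I viewed 18 images, four over the budget of 14.

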